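# Hold a bore scope in the guide hole of an inspection fixture

### The job

Take the bore scope by its square handle, slide it out of its slotted dock through the open mouth, and lower its thin rod through the guide hole of the inspection fixture without touching the fixture, until the tip stands about midway between the underside of the guide plate and the connector nested below. Finish while still holding the scope there: upright, still, and with the rod centred in the hole to within about 4 mm. Leave the tape roll, the loose connector and the pliers where they lie.

Things in the scene. Friction and masses are not known exactly. Their poses are not given: they have to be found in the camera images.
- scope_grip (a point): Centre of the bore scope's handle, a black square bar 18 x 18 x 52 mm, z up along its axis, sides square with this frame's x and y. On the same axis below this point: neck 12 mm thick (26 to 48 mm below), collar 30 mm in diameter (48 to 54 mm below), rod 8 mm in diameter down to the tip, 124 mm below. About 110 g. Starts upright in the dock, square with it, axis -5 to +12 mm from the dock's origin along dock x.
- scope_tip (a point): The tip of the scope's rod: the lower end of the rod, on its axis, 124 mm straight below the handle's centre and 70 mm below the collar's underside.
- dock: The scope's dock, fixed, left or right of the fixture: grey foot 90 by 90 by 10 mm, four pillars, two slotted plates 80 (x) by 80 (y) mm, tops at z = 105 and 125 mm. Origin on the worktop under the slots, z up. The slots run along x at y = 0, closed at x = +20 mm, open at x = -35 mm (the mouth). The scope is free once its axis is over 50 mm to the -x side of the origin.
- dock_mouth (a point): Middle of the dock's mouth, at the lower plate's top, dock x = -35 mm. The collar rests on the lower plate (97 to 105 mm above the worktop, slot 14 mm wide). The upper plate (119 to 125 mm, slot 20 mm wide) lets the neck pass but not the collar, so the scope cannot be lifted out, only slid out; resting, its collar has 8 mm of free height above it.
- fixture: Inspection fixture, fixed: grey foot 90 (x) by 110 (y) by 10 mm, two side walls, aluminium guide plate 80 by 98 mm (z = 70 to 85 mm) with the guide hole in its middle. Origin at the centre of the foot's underside, straight below the hole, z up. A grey connector is fixed on the foot under the hole, its highest face at z = 34 mm, so the tip belongs at about z = 52 mm.
- bore_top (a point): Centre of the guide hole's mouth, on the hole's vertical axis. The hole is 20 mm in diameter and ringed by a dark flange 29 mm in diameter; this point is at the flange's top, 88 mm above the worktop and 18 mm above the guide plate's underside.
- tape_roll: Bystander: a roll of black tape lying flat, 68 mm in diameter, 19 mm high. Origin at the centre of its underside.
- loose_connector: Bystander: a loose dark plug connector lying down, 26 x 64 x 24 mm. Origin at the centre of its underside.
- pliers: Bystander: a pair of dark pliers lying flat, 62 x 184 x 14 mm. Origin at the centre of its underside.
Not all that is in view belongs to the job. Of the things like the part that bears scope_grip, leave any that is orange; of the rest the smaller one is meant.

How it is judged:
On the way, in this order (a step that is already met when the one before it is completed fails the run):
1. the scope is out of the dock's mouth (horizontal distance between scope_tip and dock above 0.052 m and contact force between the fingers and scope above 1 N), for 0.05 s.
2. the tip is inside the guide hole, off its walls (horizontal distance between scope_tip and bore_top below 0.006 m and z of scope_tip in the frame of bore_top between -0.044 and -0.003 m), for 0.05 s.
At the end, for the whole second after the job is handed in: The fingers hold the scope, which touches nothing else, upright to 4 degrees and still (under 10 mm/s); the tip is within 4 mm of the guide hole's axis, and the handle's centre within 10 mm of it; the tip stands 44 to 60 mm above the worktop (midway between guide plate and connector is 52 mm) (horizontal distance between scope_tip and bore_top below 0.004 m and horizontal distance between scope_grip and bore_top below 0.01 m and angle between scope_grip's own z axis and vertical below 0.07 rad and height (world z) of scope_tip between 0.044 and 0.06 m and contact force between scope and fixture below 0.2 N and contact force between scope and dock below 0.2 N and contact force between the fingers and scope above 1 N and linear speed of scope below 0.01 m/s); the arm keeps its last pose, push and grip.
It fails at once if the scope touches the inspection fixture or its connector (more than 0.5 N) (contact force between scope and fixture above 0.5 N).
It fails at once if the tape roll is moved by more than 20 mm (distance of tape_roll from where it was at the start of the episode above 0.02 m).
It fails at once if the loose connector is moved by more than 20 mm (distance of loose_connector from where it was at the start of the episode above 0.02 m).
It fails at once if the pliers is moved by more than 20 mm (distance of pliers from where it was at the start of the episode above 0.02 m).
It also fails if it takes over 54 s, if anything falls off the work surface, if the arm or the gripper's body presses on something with over 40 N, if the wrist force passes 120 N, or if a joint passes its speed limit or range.

### The arm

A 7-joint arm with a two-finger parallel gripper is mounted at the origin on a cart in front of the work surface, level with it; the furniture and walls round the work are solid. World frame = base frame: x ahead of the robot, y to its left, z up, the work surface at z = 0. Lengths are in m, angles in rad, forces in N, time in s.
With the tool pointing down it reaches from about 0.4 to 0.85 m from the base axis. Payload 4.5 kg.
Tool frame: the origin (TCP) lies midway between the tips of the shut fingers; the grasp point (between the pads) lies 19 mm behind it; z points along the fingers, y is the direction in which the jaws open and shut (so a half turn about z gives the same grasp; the last joint's range is limited). The gripper opens to 88 mm and grips with 3 to 60 N. Pads are 18 mm wide; open, the fingers measure 123 mm over their backs; the gripper's body (75 mm by 187 mm) begins 45 mm behind the grasp point.
Start: joints at [-1.186, 0.689, -0.195, 1.565, 0.157, 0.902, -0.215], TCP at [0.215, 0.587, 0.239] pointing down, gripper open.
Joint ranges: [-3.01, 3.01], [-0.46, 2.08], [-1.47, 1.51], [0.13, 2.56], [-1, 4.14], [0.04, 2.09], [-2.66, 2.66]. Speed limits (rad/s): [2.57, 2.57, 3.14, 3.14, 3.14, 3.14, 3.14].

### API

Orientations are given as a unit quaternion [x, y, z, w].
In Python, from plant import get_state, snapshot, finish_job, regions_of gives the robot as it stands.
- The arm moves only by the tool send_rows, never from a script. Its argument "series" is a list of rows, each an object of numbers: "grip": the opening, from 0 (shut) to 1 (fully open); "dx", "dy", "dz": the shift along the tool's x, y, z in mm; "turn": the turn about the tool's z in rad. A call has 1 to 20 rows; each row shifts and turns the commanded pose from where the row before left it, along the tool's axes as they then stand; what a row does not reach is not made up. A row lasts 1/10 s, in which the tool goes at most 50 mm and 8.59 degrees, less where a joint would pass 70% of its speed; a pose out of reach is approached as far as the arm can. A call is refused whole if a number of a shift passes 50 or a number of a turn 0.15, either way. A call with a gripper value outside its range is refused whole. The fingers move at their own pace and stop on an object; "force" is the grip in N (left out, the last holds). Time passes only in rows, so rows that do not move let the fingers close. It gives the time, the measured TCP pose, the force and the opening at its end, in the units of the state.
- get_state(): the state, without advancing time (a new reading comes with each control period).
- snapshot(name): name is "scene" or "top" or "wrist"; returns a dict with "img" (420x560x3 uint8, red, green, blue), "depth" (420x560 float32, m along the optical axis (not along the pixel's ray), 0 where there is no reading), "fov_y" (degrees; the focal length in pixels is half the picture's height over the tangent of half this angle, whatever the lens; pixels are square), "cx", "cy" (the principal point, pixels), "k1" (the pictures are not rectified: a ray, as slopes to the right and down, at radius r is drawn at 1 + k1 r^2 times it, then the intrinsics apply), "R" (3x3) and "t" (3): a world point X has camera coordinates R X + t. Camera axes: x right, y down, z forward; pixel columns grow to the right and rows downward; lengths in m; the calibration is good to about 2 mm. A picture is of the moment at which its call begins.
- finish_job(): hands the job in, once; it reports no verdict.
Trained networks look in a picture, given as the dict that the camera call returned (one of the last four; its "shot" number tells which), for a name from the list of things; names that differ only in an ending like _2 or _b are one class to them, and where a whole thing is asked for, a point or a joint stands for the part that bears it (a point fixed in the world has none). Each returns a list of dicts, best first, with "score" (0 to 1); they miss things now and then, are a little off and sometimes report something else, mostly with a low value. They report only what shows in the picture. A call takes as long as a camera call. They do not tell look-alikes from the thing itself.
- regions_of(picture, target): "pixels" (420x560 bool, what is visible of it) and "extent" ([left, top, right, bottom] in pixels, round what is visible of it).
The state is a dict: "clock": time; "q": joint angles; "qd": joint speeds; "joint_torque": joint torques, N m; "tool_pos": TCP position; "eef_rot": TCP orientation; "contact_force": force on the tool from outside, world axes, zero at the start; "moment": the same for the moment, N m; "opening": opening from 0.0 (shut) to 1.0 (fully open).
Only numpy, scipy, OpenCV 4.12 (cv2) and the standard library are available. Lean on these libraries where they do the work, as an engineer would, in place of code of your own. Each camera call takes 0.05 s, during which the arm holds its last target.

## Working session

There is one attempt and no reset: what is moved stays moved. The work goes in short steps, Python scripts to look and compute and a tool call to move; the robot and the scene stay as the last step left them, time stands still between calls to the robot, and variables do not carry over. Pictures are saved under pics/ and viewed, and the job is handed in when it is done.

Besides the shell and the picture viewer there is one more tool, called as name(argument=value, ...) on one line, values as JSON. send_rows: Moves the arm, as the interface text tells. Its arguments: {"type":"object","properties":{"series":{"type":"array","items":{"type":"object","properties":{"grip":{"type":"number"},"dx":{"type":"number"},"dy":{"type":"number"},"dz":{"type":"number"},"turn":{"type":"number"}}}},"force":{"type":"number"}},"required":["series"]}

```bash
ls; mkdir -p pics; cat > h.py <<'E'
import numpy as np,cv2,pickle
from plant import *
def ray(s,u,v):
    h=s["img"].shape[0]; f=h/2/np.tan(np.radians(s["fov_y"])/2)
    xd=(np.asarray(u,float)-s["cx"])/f; yd=(np.asarray(v,float)-s["cy"])/f
    x,y=xd,yd
    for _ in range(30):
        k=1+s["k1"]*(x*x+y*y); x,y=xd/k,yd/k
    return x,y
def cloud(s,m=None):
    d=s["depth"]; v,u=np.nonzero((d>0)&(m if m is not None else True))
    x,y=ray(s,u,v); z=d[v,u]
    P=np.stack([x*z,y*z,z],1)
    return (P-s["t"])@np.asarray(s["R"]),u,v
def proj(s,X):
    c=np.asarray(s["R"])@np.asarray(X)+s["t"]; x,y=c[:2]/c[2]
    h=s["img"].shape[0]; f=h/2/np.tan(np.radians(s["fov_y"])/2); k=1+s["k1"]*(x*x+y*y)
    return x*k*f+s["cx"],y*k*f+s["cy"]
def onz(s,u,v,z):
    x,y=ray(s,u,v); R=np.asarray(s["R"]); o=-R.T@s["t"]; d=R.T@np.array([x,y,1.0]); return o+d*(z-o[2])/d[2]
def save(s,n): cv2.imwrite(f"pics/{n}.png",cv2.cvtColor(s["img"],cv2.COLOR_RGB2BGR))
E
python3 - <<'E'
from h import *
st=get_state(); print(st)
for n in ["scene","top","wrist"]:
    s=snapshot(n); save(s,n+"0"); pickle.dump(s,open(n+"0.pkl","wb"))
    print(n,s["fov_y"],s["k1"],-np.asarray(s["R"]).T@s["t"])
    for t in ["scope_grip","dock","fixture","tape_roll","loose_connector","pliers"]:
        for r in regions_of(s,t): 
            P,_,_=cloud(s,r["pixels"]); print(t,round(r["score"],2),r["extent"],r["pixels"].sum(),np.median(P,0).round(3),P.max(0).round(3))
E
```

```text
pics
{'clock': 0.0, 'q': array([-1.18623643,  0.68998248, -0.19447683,  1.56632167,  0.1572935 ,
        0.90246286, -0.21509703]), 'qd': array([-0.00023971,  0.00078252,  0.00130342, -0.00033369,  0.00189919,
       -0.00044196, -0.00010543]), 'joint_torque': array([-1.28659387e-03, -5.27560186e+01, -1.26697954e+00, -1.53421319e+01,
       -5.25746180e-02,  7.02037607e-03,  1.76222215e-04]), 'tool_pos': array([0.214609  , 0.58634862, 0.23791597]), 'eef_rot': array([ 1.74456643e-01,  9.84664451e-01, -8.89144559e-04, -8.52587139e-05]), 'contact_force': array([-0.25813935,  0.14861313,  0.28586694]), 'moment': array([-0.06744065, -0.07088626, -0.06084182]), 'opening': 0.9999053431547545}
scene 56.36457549832743 -0.10793915367720865 [-0.05706787  0.42588322  0.71933009]
scope_grip 0.87 [179.6, 238.9, 198.9, 270.7] 340 [0.492 0.236 0.153] [0.693 0.247 0.188]
scope_grip 0.78 [201.7, 298.9, 221.2, 344.0] 448 [0.361 0.265 0.101] [0.446 0.277 0.153]
scope_grip 0.7 [158.1, 293.5, 189.0, 366.6] 936 [0.372 0.329 0.136] [0.564 0.347 0.204]
dock 0.79 [163.3, 249.5, 228.4, 325.4] 2593 [0.482 0.245
[... 740 characters left out ...]
 0.6 [152.1, 198.4, 200.6, 240.4] 1209 [0.479 0.225 0.123] [0.548 0.318 0.189]
fixture 0.96 [318.9, 208.9, 366.9, 240.7] 1101 [ 0.47  -0.22   0.084] [ 0.526 -0.058  0.928]
fixture 0.33 [163.2, 203.9, 177.3, 221.8] 157 [0.492 0.232 0.158] [0.519 0.258 0.192]
tape_roll 0.8 [254.5, 211.2, 280.3, 239.3] 341 [ 0.485 -0.006  0.019] [0.518 0.026 0.026]
loose_connector 0.5 [251.8, 168.7, 274.1, 181.5] 182 [0.628 0.002 0.02 ] [0.648 0.03  0.029]
pliers 0.59 [366.3, 231.0, 423.6, 255.5] 371 [ 0.438 -0.385  0.011] [ 0.465 -0.295  0.019]
wrist 59.88383249123809 -0.030479903920288414 [0.14197131 0.61309409 0.38420804]
scope_grip 0.9 [106.8, 371.8, 134.7, 420.0] 394 [0.377 0.333 0.065] [0.384 0.534 0.284]
```

View pics/scene0.png

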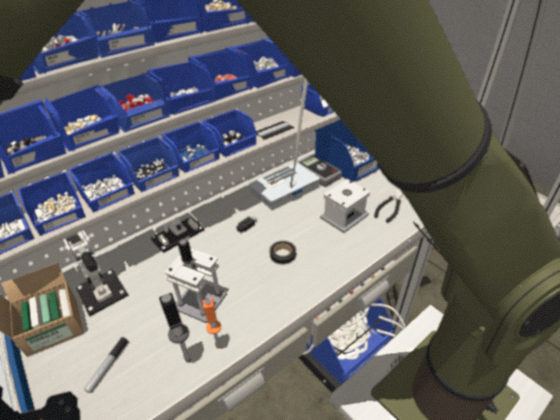

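View pics/top0.png

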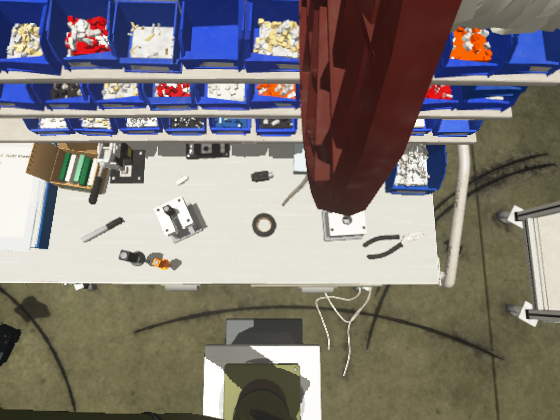

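View pics/wrist0.png

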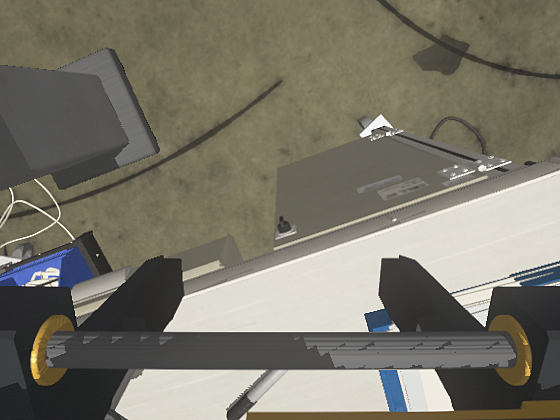

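The scene shows the dock at about (200,280) with the scope in it at (187,250). There is an orange decoy at (212,315) and a bigger black one at (170,315), both outside the dock. The fixture is at about (345,205). I'll zoom in for the dock's yaw and mouth.

```bash
python3 - <<'E'
from h import *
a=pickle.load(open("scene0.pkl","rb"));b=pickle.load(open("top0.pkl","rb"))
c1=cv2.resize(a["img"][225:375,140:250],None,fx=4,fy=4,interpolation=cv2.INTER_CUBIC)
c2=cv2.resize(b["img"][190:270,110:210],None,fx=3.5,fy=3.5,interpolation=cv2.INTER_CUBIC)
c3=cv2.resize(b["img"][195:255,310:380],None,fx=5,fy=5,interpolation=cv2.INTER_CUBIC)
W=np.zeros((600,800,3),np.uint8); W[:600,:440]=c1[:600]; W[:280,445:795]=c2; W[285:585,445:795]=c3
cv2.imwrite("pics/z.png",W[:,:,::-1])
for n,s in(("s",a),("t",b)):
    P,u,v=cloud(s)
    m=(abs(P[:,0]-.48)<.1)&(abs(P[:,1]-.235)<.09)&(abs(P[:,2]-.125)<.006)
    Q=P[m][:,:2].astype(np.float32); print(n,m.sum(),cv2.minAreaRect(Q),np.median(P[m][:,2]))
    m=(abs(P[:,0]-.48)<.1)&(abs(P[:,1]+.22)<.09)&(abs(P[:,2]-.085)<.006)
    Q=P[m][:,:2].astype(np.float32); print(n,m.sum(),cv2.minAreaRect(Q),np.median(P[m][:,2]))
E
```

```text
s 850 ((0.49089953303337097, 0.2330428659915924), (0.0808381587266922, 0.08188489824533463), 25.509235382080078) 0.12291030094428364
s 678 ((0.4884868860244751, -0.2296757996082306), (0.08375821262598038, 0.10052705556154251), 2.6705310344696045) 0.08401708678051448
t 697 ((0.48996657133102417, 0.2319609671831131), (0.07988324016332626, 0.08079594373703003), 25.475515365600586) 0.12525495994668503
t 700 ((0.47782033681869507, -0.2312699556350708), (0.06472073495388031, 0.09834936261177063), 1.42854905128479) 0.0857219574416063
```

View pics/z.png

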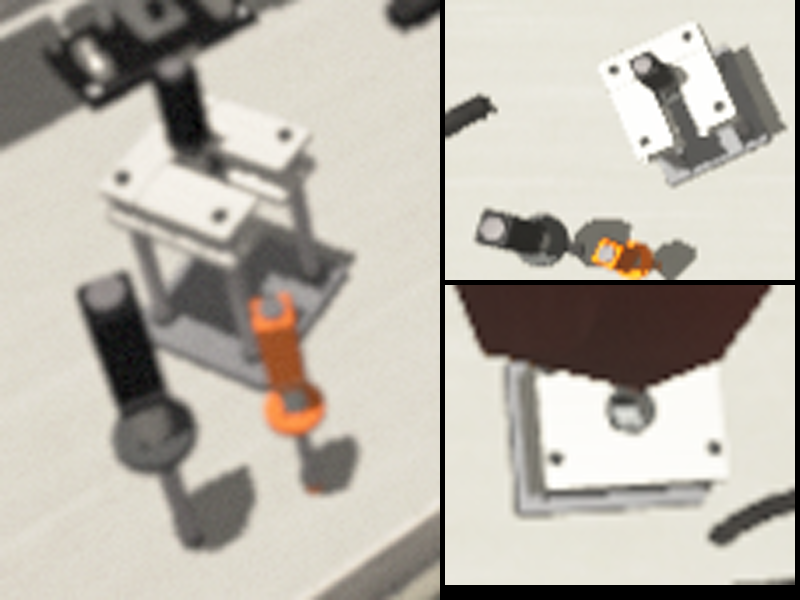

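The dock's yaw is about +25.5° and its mouth faces -x, toward (-0.90,-0.43). I'll hover over the scope first, then turn the jaws onto dock x so the gripper body stays clear of the decoys.

send_rows(series=[{"dx": -10, "dy": -6, "dz": -2, "grip": 1}, {"dx": -20, "dy": -12, "dz": -2}, {"dx": -20, "dy": -12, "dz": -2}, {"dx": -20, "dy": -12, "dz": -2}, {"dx": -20, "dy": -12, "dz": -2}, {"dx": -20, "dy": -12, "dz": -2}, {"dx": -20, "dy": -12, "dz": -2}, {"dx": -20, "dy": -12, "dz": -2}, {"dx": -20, "dy": -12, "dz": -2}, {"dx": -20, "dy": -12, "dz": -2}, {"dx": -20, "dy": -12}, {"dx": -20, "dy": -12}, {"dx": -20, "dy": -12}, {"dx": -20, "dy": -12}, {"dx": -20, "dy": -12}, {"dx": -20, "dy": -12}, {"dx": -20, "dy": -12}, {"dx": -20, "dy": -12}, {"dx": -20, "dy": -12}, {"dx": -12, "dy": -11}])

```text
schema error: expected keys grip, dx, dy, dz, turn
```

send_rows(series=[{"turn": 0.1}, {"turn": 0.1}, {"turn": 0.1}, {"turn": 0.1}, {"turn": 0.1}, {"turn": 0.1}, {"turn": 0.1}, {"turn": 0.077}, {}, {}])

```text
schema error: expected keys grip, dx, dy, dz, turn
```

```bash
cat >> h.py <<'E'
from scipy.spatial.transform import Rotation as Ro
def tool(st):
    R=Ro.from_quat(st["eef_rot"]).as_matrix(); return R
E
python3 - <<'E'
from h import *
st=get_state(); R=tool(st); print(st["clock"],st["tool_pos"],st["q"].round(2)); print(R.round(4))
for n in ["scene","top","wrist"]:
    s=snapshot(n); save(s,n+"1"); pickle.dump(s,open(n+"1.pkl","wb"))
    print(n,-np.asarray(s["R"]).T@s["t"])
    for t in ["scope_grip","dock","fixture"]:
        for r in regions_of(s,t):
            P,_,_=cloud(s,r["pixels"]); print(t,round(r["score"],2),r["extent"],r["pixels"].sum(),np.median(P,0).round(3),P.max(0).round(3))
E
```

```text
1.05 [0.21477909 0.58697066 0.23875541] [-1.19  0.69 -0.19  1.57  0.16  0.9  -0.22]
[[-9.391e-01  3.436e-01  1.000e-04]
 [ 3.436e-01  9.391e-01  1.000e-04]
 [-0.000e+00  1.000e-04 -1.000e+00]]
scene [-0.05706787  0.42588322  0.71933009]
scope_grip 0.91 [159.3, 294.6, 187.3, 365.8] 836 [0.371 0.33  0.138] [0.544 0.347 0.204]
scope_grip 0.85 [201.5, 296.0, 221.2, 343.8] 418 [0.361 0.266 0.102] [0.483 0.278 0.154]
scope_grip 0.76 [178.4, 239.0, 197.0, 273.3] 278 [0.492 0.237 0.16 ] [0.507 0.246 0.188]
dock 0.71 [165.9, 247.9, 226.7, 323.3] 2409 [0.481 0.246 0.1  ] [0.648 0.285 0.148]
fixture 0.58 [318.4, 177.0, 369.0, 232.7] 1730 [ 0.472 -0.21   0.06 ] [ 0.608 -0.174  0.09 ]
top [ 0.30025531 -0.01242846  1.1640586 ]
scope_grip 0.8 [117.0, 249.6, 148.8, 267.0] 310 [0.38  0.319 0.157] [0.399 0.341 0.208]
scope_grip 0.52 [255.2, 213.8, 280.4, 235.9] 290 [ 0.487 -0.01   0.019] [0.518 0.023 0.027]
scope_grip 0.44 [152.6, 258.5, 170.0, 269.1] 122 [0.367 0.257 0.127] [0.38  0.271 0.159]
dock 0.8 [155.2, 198.6, 199.5, 237.7] 1228 [0.481 0.225 0.123] [0.547 0.318 0.188]
dock 0.51 [319.5, 211.0, 364.8, 240.8] 1057 [ 0.469 -0.219  0.084] [ 0.526 -0.054  0.897]
fixture 0.87 [320.1, 211.3, 363.7, 241.4] 1068 [ 0.469 -0.222  0.084] [ 0.523 -0.175  0.093]
wrist [0.14197193 0.61309523 0.38418634]
scope_grip 0.57 [104.1, 370.4, 133.5, 420.0] 431 [0.377 0.333 0.065] [0.454 0.534 0.303]
```

View pics/wrist1.png

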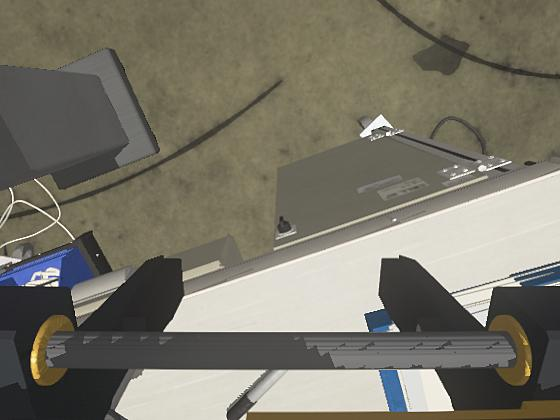

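View pics/top1.png

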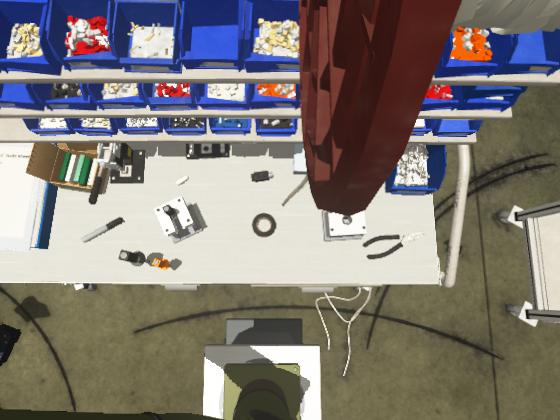

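The moves were refused because every row needs all the keys, so nothing moved. I'll resend them.

send_rows(series=[{"dx": -10, "dy": -6, "dz": -2, "turn": 0, "grip": 1}, {"dx": -20, "dy": -12, "dz": -2, "turn": 0, "grip": 1}, {"dx": -20, "dy": -12, "dz": -2, "turn": 0, "grip": 1}, {"dx": -20, "dy": -12, "dz": -2, "turn": 0, "grip": 1}, {"dx": -20, "dy": -12, "dz": -2, "turn": 0, "grip": 1}, {"dx": -20, "dy": -12, "dz": -2, "turn": 0, "grip": 1}, {"dx": -20, "dy": -12, "dz": -2, "turn": 0, "grip": 1}, {"dx": -20, "dy": -12, "dz": -2, "turn": 0, "grip": 1}, {"dx": -20, "dy": -12, "dz": -2, "turn": 0, "grip": 1}, {"dx": -20, "dy": -12, "dz": -2, "turn": 0, "grip": 1}, {"dx": -20, "dy": -12, "dz": 0, "turn": 0, "grip": 1}, {"dx": -20, "dy": -12, "dz": 0, "turn": 0, "grip": 1}, {"dx": -20, "dy": -12, "dz": 0, "turn": 0, "grip": 1}, {"dx": -20, "dy": -12, "dz": 0, "turn": 0, "grip": 1}, {"dx": -20, "dy": -12, "dz": 0, "turn": 0, "grip": 1}, {"dx": -20, "dy": -12, "dz": 0, "turn": 0, "grip": 1}, {"dx": -20, "dy": -12, "dz": 0, "turn": 0, "grip": 1}, {"dx": -20, "dy": -12, "dz": 0, "turn": 0, "grip": 1}, {"dx": -20, "dy": -12, "dz": 0, "turn": 0, "grip": 1}, {"dx": -12, "dy": -11, "dz": 0, "turn": 0, "grip": 1}])

```text
clock: 3.65
tool_pos: [0.4949, 0.2342, 0.2589]
eef_rot: [0.176, 0.984, -0.0, 0.001]
contact_force: [-0.2, 0.5, 1.0]
opening: 0.999
```

send_rows(series=[{"dx": 0, "dy": 0, "dz": 0, "grip": 1, "turn": 0.1}, {"dx": 0, "dy": 0, "dz": 0, "grip": 1, "turn": 0.1}, {"dx": 0, "dy": 0, "dz": 0, "grip": 1, "turn": 0.1}, {"dx": 0, "dy": 0, "dz": 0, "grip": 1, "turn": 0.1}, {"dx": 0, "dy": 0, "dz": 0, "grip": 1, "turn": 0.1}, {"dx": 0, "dy": 0, "dz": 0, "grip": 1, "turn": 0.1}, {"dx": 0, "dy": 0, "dz": 0, "grip": 1, "turn": 0.1}, {"dx": 0, "dy": 0, "dz": 0, "grip": 1, "turn": 0.077}, {"dx": 0, "dy": 0, "dz": 0, "grip": 1, "turn": 0}, {"dx": 0, "dy": 0, "dz": 0, "grip": 1, "turn": 0}])

```text
clock: 4.65
tool_pos: [0.4934, 0.2363, 0.2589]
eef_rot: [0.534, 0.846, -0.0, 0.0]
contact_force: [0.5, -0.4, 0.6]
opening: 0.998
```

```bash
python3 - <<'E'
from h import *
st=get_state(); R=tool(st); print(st["clock"],st["tool_pos"],st["q"].round(2)); print(R.round(4))
for n in ["scene","top","wrist"]:
    s=snapshot(n); save(s,n+"1"); pickle.dump(s,open(n+"1.pkl","wb"))
    print(n,-np.asarray(s["R"]).T@s["t"])
    for t in ["scope_grip","dock","fixture"]:
        for r in regions_of(s,t):
            P,_,_=cloud(s,r["pixels"]); print(t,round(r["score"],2),r["extent"],r["pixels"].sum(),np.median(P,0).round(3),P.max(0).round(3))
E
```

```text
4.65 [0.493424   0.23627795 0.25886739] [-0.52  0.56 -0.01  1.78  0.01  0.8  -0.1 ]
[[-4.299e-01  9.029e-01  1.000e-04]
 [ 9.029e-01  4.299e-01 -2.000e-04]
 [-3.000e-04  0.000e+00 -1.000e+00]]
scene [-0.05706787  0.42588322  0.71933009]
scope_grip 0.95 [202.6, 299.8, 221.6, 345.8] 440 [0.361 0.265 0.1  ] [0.377 0.278 0.154]
scope_grip 0.73 [272.0, 238.8, 294.1, 264.5] 478 [ 0.478 -0.002  0.017] [0.518 0.029 0.022]
scope_grip 0.7 [158.0, 292.8, 188.7, 363.0] 861 [0.371 0.33  0.141] [0.543 0.346 0.204]
scope_grip 0.54 [180.1, 238.4, 197.5, 273.5] 312 [0.492 0.237 0.155] [0.519 0.246 0.188]
dock 0.83 [165.9, 248.5, 227.1, 325.7] 2494 [0.481 0.246 0.099] [0.65  0.32  0.192]
fixture 0.92 [318.8, 179.5, 367.9, 233.7] 1748 [ 0.472 -0.211  0.059] [ 0.607 -0.174  0.09 ]
fixture 0.6 [371.5, 184.3, 404.0, 221.7] 295 [ 0.441 -0.367  0.008] [ 0.466 -0.291  0.014]
fixture 0.24 [179.7, 239.2, 199.2, 272.0] 343 [0.492 0.236 0.154] [0.692 0.246 0.188]
top [ 0.30025531 -0.01242846  1.1640586 ]
scope_grip 0.71 [151.9, 259.8, 169.3, 266.9] 141 [0.367 0.257 0.123] [0.38  0.293 0.156]
dock 0.6 [157.6, 194.6, 202.4, 242.2] 899 [0.481 0.211 0.105] [0.56  0.275 0.358]
fixture 0.69 [316.8, 210.0, 364.5, 243.0] 1106 [ 0.47  -0.221  0.084] [ 0.526 -0.062  0.914]
wrist [0.45995971 0.30607333 0.40415991]
scope_grip 0.89 [270.9, 185.4, 302.3, 237.2] 1374 [0.495 0.241 0.182] [0.51  0.249 0.189]
scope_grip 0.84 [115.5, 75.1, 190.4, 110.1] 2049 [0.372 0.266 0.127] [0.382 0.279 0.154]
scope_grip 0.71 [138.2, 1.7, 227.4, 54.7] 2807 [0.39  0.322 0.144] [0.4   0.36  0.203]
dock 0.68 [165.9, 306.2, 221.5, 330.6] 921 [0.477 0.021 0.018] [0.515 0.031 0.021]
dock 0.56 [227.5, 129.2, 329.8, 250.3] 9720 [0.485 0.247 0.124] [0.559 0.292 0.129]
fixture 0.67 [120.6, 413.5, 145.5, 420.0] 136 [ 0.452 -0.178  0.005] [ 0.474 -0.175  0.011]
```

View pics/wrist1.png

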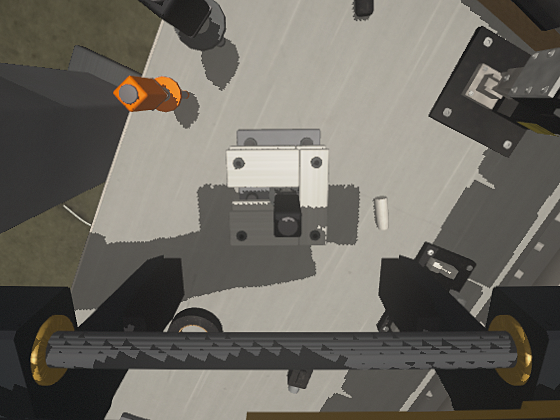

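View pics/top1.png

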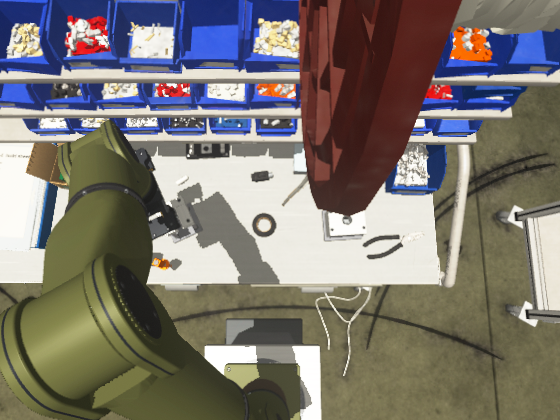

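The wrist view shows the dock squared with the image at (280,190), its mouth to the left, and the scope's handle top at (288,227). Now the precise measurement.

```bash
python3 - <<'E'
from h import *
a=np.radians(25.5); ex=np.array([np.cos(a),np.sin(a)]); ey=np.array([-ex[1],ex[0]])
for n in["wrist1","scene1","top0"]:
    s=pickle.load(open(n+".pkl","rb"));P,u,v=cloud(s)
    near=(np.hypot(P[:,0]-.492,P[:,1]-.233)<.03)
    m=near&(P[:,2]>.180)&(P[:,2]<.191); Q=P[m]
    print(n,"handle top",m.sum(),Q.mean(0).round(4),np.median(Q[:,2]).round(4),((Q[:,:2]@ex).min(),(Q[:,:2]@ex).max()),((Q[:,:2]@ey).min(),(Q[:,:2]@ey).max()))
    c=Q[:,:2]@np.stack([ex,ey],1); c=(c.min(0)+c.max(0))/2; print(" mid",c,c[0]*ex+c[1]*ey, cv2.minAreaRect(Q[:,:2].astype(np.float32)))
    m=(np.hypot(P[:,0]-.49,P[:,1]-.233)<.07)&(abs(P[:,2]-.125)<.004); Q=P[m]
    print(" plate",m.sum(),cv2.minAreaRect(Q[:,:2].astype(np.float32)),np.median(Q[:,2]))
    # slot walls: plate points by ey for ex below center
    r=cv2.minAreaRect(Q[:,:2].astype(np.float32)); x=(Q[:,:2]-r[0])@ex;y=(Q[:,:2]-r[0])@ey
    k=(x<-15e-3)&(abs(y)<.03); print(" slot edges y",np.sort(y[k&(y>0)])[:5],np.sort(y[k&(y<0)])[-5:])
E
```

```text
wrist1 handle top 755 [0.4965 0.2374 0.1853] 0.1848 (np.float64(0.5415683735460475), np.float64(0.559084153835476)) (np.float64(-0.009221951664210519), np.float64(0.008405700563637616))
 mid [ 5.50326264e-01 -4.08125550e-04] [0.49689209 0.2365532 ] ((0.4968793988227844, 0.23652786016464233), (0.017501138150691986, 0.017605425789952278), 25.72413444519043)
 plate 7179 ((0.4911557734012604, 0.23326820135116577), (0.08027350902557373, 0.08024082332849503), 25.997587203979492) 0.12449115391957236
 slot edges y [0.01015785 0.01024284 0.01032204 0.01036451 0.01038656] [-0.01001183 -0.00999888 -0.00997607 -0.00992048 -0.00987561]
scene1 handle top 63 [0.4947 0.2364 0.1839] 0.1836 (np.float64(0.5413351347042734), np.float64(0.5582942737173711)) (np.float64(-0.010291186206220278), np.float64(0.009806551694085827))
 mid [ 5.49814704e-01 -2.42317256e-04] [0.49635898 0.23648262] ((0.4963066577911377, 0.23652584850788116), (0.016761843115091324, 0.020192427560687065), 26.602954864501953)
 plate 777 ((0.4903622269630432, 0.23297668993473053), (0.0800541490316391, 0.08251280337572098), 24.71330451965332) 0.12306622507980092
 slot edges y [0.01071383 0.01100153 0.01113191 0.01128947 0.01178659] [-0.0108611  -0.01070099 -0.01062481 -0.01030164 -0.0096679 ]
top0 handle top 53 [0.4954 0.2339 0.1858] 0.1858 (np.float64(0.5396615933950422), np.float64(0.5569759833842414)) (np.float64(-0.010687775902437862), np.float64(0.007484226854911179))
 mid [ 0.54831879 -0.00160177] [0.49559405 0.23461158] ((0.49563196301460266, 0.2345568686723709), (0.017003750428557396, 0.018202457576990128), 27.157440185546875)
 plate 665 ((0.48996657133102417, 0.2319609671831131), (0.07988324016332626, 0.08079594373703003), 25.475515365600586) 0.12523206503287415
 slot edges y [0.00948962 0.00982591 0.01015029 0.01044758 0.01070448] [-0.01207387 -0.01145988 -0.01116494 -0.01079875 -0.01029449]
```

send_rows(series=[{"dx": -1, "dy": 3, "dz": 5, "turn": 0, "grip": 1}, {"dx": 0, "dy": 0, "dz": 10, "turn": 0, "grip": 1}, {"dx": 0, "dy": 0, "dz": 15, "turn": 0, "grip": 1}, {"dx": 0, "dy": 0, "dz": 15, "turn": 0, "grip": 1}, {"dx": 0, "dy": 0, "dz": 15, "turn": 0, "grip": 1}, {"dx": 0, "dy": 0, "dz": 15, "turn": 0, "grip": 1}, {"dx": 0, "dy": 0, "dz": 15, "turn": 0, "grip": 1}, {"dx": 0, "dy": 0, "dz": 13, "turn": 0, "grip": 1}, {"dx": 0, "dy": 0, "dz": 8, "turn": 0, "grip": 1}, {"dx": 0, "dy": 0, "dz": 4, "turn": 0, "grip": 1}, {"dx": 0, "dy": 0, "dz": 0, "turn": 0, "grip": 1}, {"dx": 0, "dy": 0, "dz": 0, "turn": 0, "grip": 1}])

```text
clock: 6.45
tool_pos: [0.4969, 0.2374, 0.144]
eef_rot: [0.534, 0.845, 0.0, 0.0]
contact_force: [-0.2, 0.9, -0.6]
opening: 1.003
```

```bash
python3 - <<'E'
from h import *
st=get_state(); print(st["tool_pos"],np.degrees(np.arctan2(*tool(st)[[1,0],1])),st["contact_force"])
d=np.array([.4969,.2365])-st["tool_pos"][:2]; print(d@tool(st)[:2,:2]*1000)
s=snapshot("wrist"); save(s,"wrist2")
E
```

```text
[0.49686126 0.23744225 0.14403171] 25.384403776519935 [-0.16657545  0.94136021 -0.57519038]
[-0.86788607 -0.36892948]
```

View pics/wrist2.png

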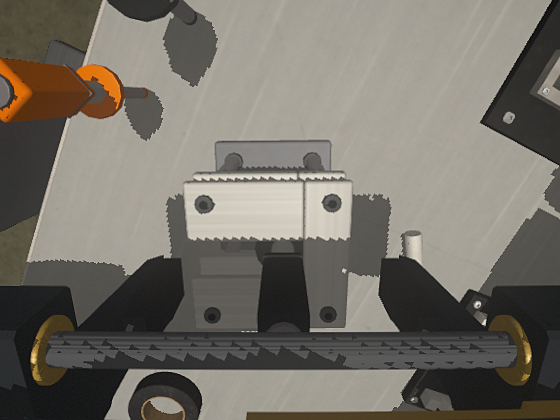

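The handle sits centred between the fingers at (283,300), and the pose is within 1 mm. I'll close with 30 N.

send_rows(series=[{"dx": -1, "dy": 0, "dz": 0, "turn": 0, "grip": 0.5}, {"dx": 0, "dy": 0, "dz": 0, "turn": 0, "grip": 0.3}, {"dx": 0, "dy": 0, "dz": 0, "turn": 0, "grip": 0.1}, {"dx": 0, "dy": 0, "dz": 0, "turn": 0, "grip": 0}, {"dx": 0, "dy": 0, "dz": 0, "turn": 0, "grip": 0}, {"dx": 0, "dy": 0, "dz": 0, "turn": 0, "grip": 0}, {"dx": 0, "dy": 0, "dz": 0, "turn": 0, "grip": 0}, {"dx": 0, "dy": 0, "dz": 0, "turn": 0, "grip": 0}, {"dx": 0, "dy": 0, "dz": 0, "turn": 0, "grip": 0}, {"dx": 0, "dy": 0, "dz": 0, "turn": 0, "grip": 0}], force=30)

```text
clock: 7.5
tool_pos: [0.497, 0.2364, 0.1437]
eef_rot: [0.534, 0.845, 0.0, -0.0]
contact_force: [-0.0, -0.4, 0.2]
opening: 0.204
```

send_rows(series=[{"dx": 0, "dy": 0, "dz": -1, "turn": 0, "grip": 0}, {"dx": 0, "dy": 0, "dz": -1, "turn": 0, "grip": 0}, {"dx": 0, "dy": 0, "dz": -1, "turn": 0, "grip": 0}, {"dx": 0, "dy": 0, "dz": -1, "turn": 0, "grip": 0}, {"dx": 0, "dy": 0, "dz": 0, "turn": 0, "grip": 0}, {"dx": 0, "dy": 0, "dz": 0, "turn": 0, "grip": 0}])

```text
clock: 8.1
tool_pos: [0.497, 0.2364, 0.1478]
eef_rot: [0.534, 0.845, 0.0, -0.0]
contact_force: [0.6, 0.2, -0.4]
opening: 0.201
```

```bash
python3 - <<'E'
from h import *
st=get_state(); print(st["tool_pos"],np.degrees(np.arctan2(*tool(st)[[1,0],1])),st["contact_force"],st["opening"]*88)
s=snapshot("scene"); save(s,"scene2");P,u,v=cloud(s); c=cv2.resize(s["img"][200:350,120:270],None,fx=4,fy=4,interpolation=cv2.INTER_CUBIC); cv2.imwrite("pics/scene2z.png",c[:,:,::-1])
E
```

```text
[0.49699565 0.23639471 0.14776789] 25.384470987406395 [ 0.58329099  0.15567788 -0.44918065] 17.690821575464625
```

View pics/scene2z.png

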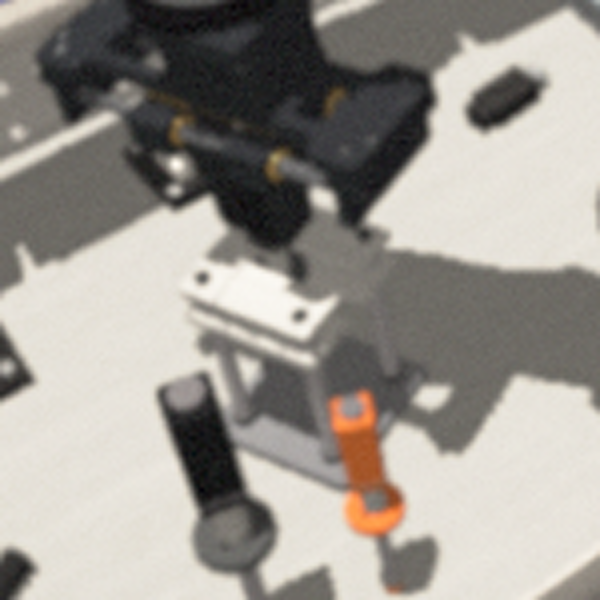

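Held: the opening reads 17.7 mm. Sliding out along -tool y.

send_rows(series=[{"dx": 0, "dy": -2, "dz": 0, "turn": 0, "grip": 0}, {"dx": 0, "dy": -4, "dz": 0, "turn": 0, "grip": 0}, {"dx": 0, "dy": -5, "dz": 0, "turn": 0, "grip": 0}, {"dx": 0, "dy": -5, "dz": 0, "turn": 0, "grip": 0}, {"dx": 0, "dy": -5, "dz": 0, "turn": 0, "grip": 0}, {"dx": 0, "dy": -5, "dz": 0, "turn": 0, "grip": 0}])

```text
clock: 8.75
tool_pos: [0.473, 0.225, 0.1478]
eef_rot: [0.534, 0.845, -0.0, -0.0]
contact_force: [0.2, -0.7, -1.9]
opening: 0.2
```

send_rows(series=[{"dx": 0, "dy": -5, "dz": 0, "turn": 0, "grip": 0}, {"dx": 0, "dy": -5, "dz": 0, "turn": 0, "grip": 0}, {"dx": 0, "dy": -5, "dz": 0, "turn": 0, "grip": 0}, {"dx": 0, "dy": -5, "dz": 0, "turn": 0, "grip": 0}, {"dx": 0, "dy": -5, "dz": 0, "turn": 0, "grip": 0}, {"dx": 0, "dy": -5, "dz": 0, "turn": 0, "grip": 0}, {"dx": 0, "dy": -5, "dz": 0, "turn": 0, "grip": 0}, {"dx": 0, "dy": -5, "dz": 0, "turn": 0, "grip": 0}, {"dx": 0, "dy": -4, "dz": 0, "turn": 0, "grip": 0}, {"dx": 0, "dy": 0, "dz": 0, "turn": 0, "grip": 0}, {"dx": 0, "dy": 0, "dz": 0, "turn": 0, "grip": 0}])

```text
clock: 9.85
tool_pos: [0.4339, 0.2065, 0.1478]
eef_rot: [0.534, 0.845, 0.0, 0.0]
contact_force: [-0.1, -0.4, -1.0]
opening: 0.198
```

```bash
python3 - <<'E'
from h import *
st=get_state(); print(st["tool_pos"],tool(st).round(4),st["contact_force"],st["opening"]*88)
s=snapshot("scene"); save(s,"scene3"); c=cv2.resize(s["img"][200:350,120:270],None,fx=4,fy=4,interpolation=cv2.INTER_CUBIC); cv2.imwrite("pics/scene3z.png",c[:,:,::-1])
s=snapshot("wrist"); save(s,"wrist3")
E
```

```text
[0.43393372 0.20648937 0.14775708] [[-4.287e-01  9.034e-01  4.000e-04]
 [ 9.034e-01  4.287e-01  3.000e-04]
 [ 1.000e-04  5.000e-04 -1.000e+00]] [-0.06733575 -0.41545411 -1.02829775] 17.442101897373348
```

View pics/scene3z.png

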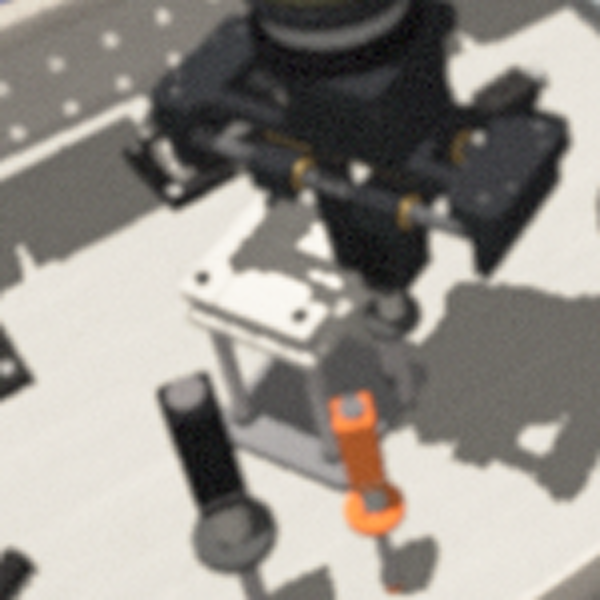

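View pics/wrist3.png

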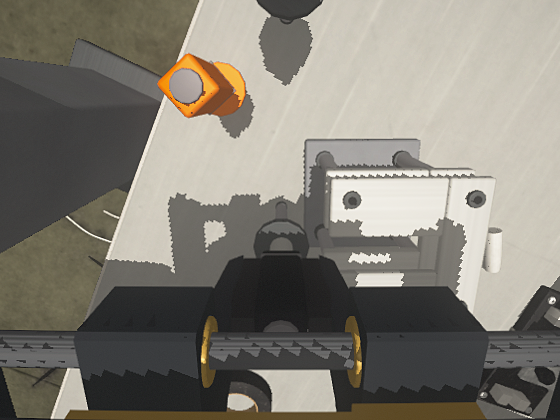

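The scope is clear of the mouth: its axis is about 58 mm from the dock origin. Next I'll locate the hole with the scene and top pictures.

```bash
python3 - <<'E'
from h import *
out=[]
for n in["scene1","top1"]:
    s=pickle.load(open(n+".pkl","rb"));P,u,v=cloud(s)
    m=(abs(P[:,0]-.48)<.07)&(abs(P[:,1]+.225)<.07)&(abs(P[:,2]-.085)<.005);Q=P[m][:,:2].astype(np.float32)
    r=cv2.minAreaRect(Q);print(n,m.sum(),r,np.median(P[m][:,2]))
    p=proj(s,[.485,-.229,.088]);print(p)
    x,y=int(p[0])-35,int(p[1])-30
    out.append(cv2.resize(s["img"][y:y+60,x:x+70],None,fx=5.5,fy=5.5,interpolation=cv2.INTER_CUBIC)); print(x,y)
cv2.imwrite("pics/hole.png",np.hstack(out)[:,:,::-1])
E
```

```text
scene1 662 ((0.4879925549030304, -0.23062381148338318), (0.08365456014871597, 0.09927020967006683), 2.9246320724487305) 0.08394626827665538
(np.float64(346.92661724057314), np.float64(191.6541305289433))
311 161
top1 680 ((0.4778919517993927, -0.23220667243003845), (0.06453480571508408, 0.09873124212026596), 2.122968912124634) 0.08582921244792657
(np.float64(346.09353003287896), np.float64(220.2989674944622))
311 190
```

View pics/hole.png

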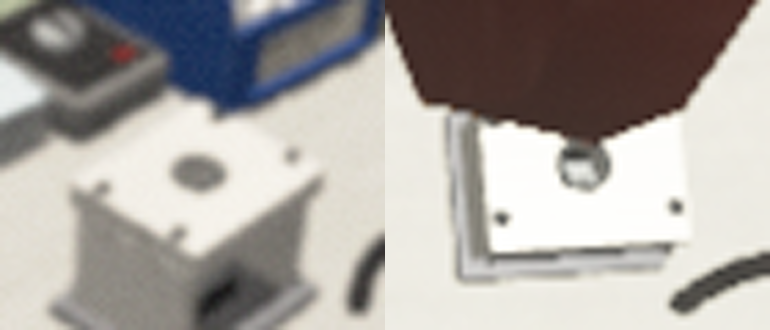

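send_rows(series=[{"dx": 0, "dy": 0, "dz": -3, "turn": 0, "grip": 0}, {"dx": 0, "dy": 0, "dz": -8, "turn": 0, "grip": 0}, {"dx": 0, "dy": 0, "dz": -12, "turn": 0, "grip": 0}, {"dx": 0, "dy": 0, "dz": -12, "turn": 0, "grip": 0}, {"dx": 0, "dy": 0, "dz": -12, "turn": 0, "grip": 0}, {"dx": 0, "dy": 0, "dz": -12, "turn": 0, "grip": 0}, {"dx": 0, "dy": 0, "dz": -12, "turn": 0, "grip": 0}, {"dx": 0, "dy": 0, "dz": -12, "turn": 0, "grip": 0}, {"dx": 0, "dy": 0, "dz": -10, "turn": 0, "grip": 0}, {"dx": 0, "dy": 0, "dz": -7, "turn": 0, "grip": 0}, {"dx": 0, "dy": 0, "dz": 0, "turn": 0, "grip": 0}])

```text
clock: 11.05
tool_pos: [0.4343, 0.2066, 0.2487]
eef_rot: [0.535, 0.845, 0.001, 0.0]
contact_force: [-0.3, 0.1, -1.2]
opening: 0.201
```

```bash
python3 - <<'E'
from h import *
for n,p in(("scene1",(346.8,191.9)),("top1",(346.8,219.6))):
    s=pickle.load(open(n+".pkl","rb")); print(n,onz(s,*p,.088).round(4))
for n in("scene0","top0"):
    s=pickle.load(open(n+".pkl","rb")); P,u,v=cloud(s)
    m=(P[:,0]>.35)&(P[:,0]<.7)&(abs(P[:,1]+.1)<.3)&(P[:,2]>.1)&(P[:,2]<.6)
    Q=P[m]; g=np.round(Q/[.05,.05,.05]).astype(int); k,c=np.unique(g,axis=0,return_counts=True)
    print(n); [print((a*.05).round(2),b) for a,b in zip(k,c) if b>3]
E
```

```text
scene1 [ 0.4845 -0.2279  0.088 ]
top1 [ 0.4869 -0.231   0.088 ]
scene0
[ 0.45 -0.05  0.4 ] 21
[ 0.45 -0.05  0.45] 21
[0.45 0.2  0.1 ] 69
[0.45 0.2  0.15] 4
[ 0.5  -0.05  0.2 ] 35
[ 0.5  -0.05  0.25] 48
[ 0.5  -0.05  0.3 ] 66
[ 0.5  -0.05  0.35] 67
[ 0.5  -0.05  0.4 ] 62
[ 0.5  -0.05  0.45] 10
[0.5 0.2 0.1] 52
[0.5  0.2  0.15] 11
[ 0.55 -0.1   0.15] 6
[ 0.55 -0.05  0.15] 8
[ 0.6  -0.35  0.1 ] 19
[ 0.65 -0.35  0.1 ] 76
[ 0.65 -0.35  0.2 ] 70
[ 0.65 -0.3   0.2 ] 83
[ 0.65 -0.25  0.2 ] 90
[ 0.65 -0.25  0.35] 11
[ 0.65 -0.2   0.2 ] 78
[ 0.65 -0.2   0.35] 145
[ 0.65 -0.2   0.4 ] 6
[ 0.65 -0.15  0.2 ] 109
[ 0.65 -0.15  0.35] 131
[ 0.65 -0.1   0.2 ] 112
[ 0.65 -0.1   0.35] 151
[ 0.65 -0.1   0.4 ] 8
[ 0.65 -0.1   0.5 ] 72
[ 0.65 -0.05  0.2 ] 125
[ 0.65 -0.05  0.35] 141
[ 0.65 -0.05  0.5 ] 195
[0.65 0.   0.2 ] 134
[0.65 0.   0.35] 145
[0.65 0.   0.5 ] 207
[0.65 0.05 0.2 ] 140
[0.65 0.05 0.35] 174
[0.65 0.05 0.5 ] 219
[0.65 0.1  0.2 ] 152
[0.65 0.1  0.35] 195
[0.65 0.1  0.5 ] 236
[0.65 0.15 0.2 ] 156
[0.65 0.15 0.35] 210
[0.65 0.15 0.5 ] 257
[0.65 0.2  0.2 ] 89
[0.65 0.2  0.35] 113
[0.65 0.2  0
[... 2673 characters left out ...]
] 234
[ 0.7  -0.05  0.55] 241
[0.7 0.  0.2] 165
[0.7  0.   0.25] 50
[0.7  0.   0.35] 160
[0.7 0.  0.4] 279
[0.7  0.   0.45] 4
[0.7 0.  0.5] 242
[0.7  0.   0.55] 465
[0.7 0.  0.6] 10
[0.7  0.05 0.2 ] 154
[0.7  0.05 0.25] 57
[0.7  0.05 0.35] 198
[0.7  0.05 0.4 ] 136
[0.7  0.05 0.5 ] 304
[0.7  0.05 0.55] 341
[0.7  0.05 0.6 ] 10
[0.7 0.1 0.2] 136
[0.7  0.1  0.25] 71
[0.7  0.1  0.35] 142
[0.7 0.1 0.4] 203
[0.7 0.1 0.5] 324
[0.7  0.1  0.55] 346
[0.7  0.15 0.2 ] 154
[0.7  0.15 0.25] 70
[0.7  0.15 0.35] 153
[0.7  0.15 0.4 ] 300
[0.7  0.15 0.45] 16
[0.7  0.15 0.5 ] 263
[0.7  0.15 0.55] 413
[0.7 0.2 0.2] 68
[0.7  0.2  0.25] 26
[0.7  0.2  0.35] 62
[0.7 0.2 0.4] 124
[0.7 0.2 0.5] 97
[0.7  0.2  0.55] 160
```

Something leans over the worktop between dock and fixture: a thin rod near y≈-0.07, x 0.45–0.6, up to z≈0.6. I'll map it before crossing.

```bash
python3 - <<'E'
from h import *
for n in("scene0","scene1","top0"):
    s=pickle.load(open(n+".pkl","rb")); P,u,v=cloud(s)
    m=(P[:,0]>.2)&(P[:,0]<.62)&(abs(P[:,1]+.07)<.11)&(P[:,2]>.05)&(P[:,2]<1.1)
    print(n)
    for z in np.arange(.05,1.1,.04):
        k=m&(P[:,2]>=z)&(P[:,2]<z+.04)
        if k.sum()>2: print(round(z+.02,2),k.sum(),P[k].min(0).round(3),P[k].max(0).round(3),np.median(P[k],0).round(3))
s=pickle.load(open("scene1.pkl","rb"))
c=cv2.resize(s["img"][40:240,230:430],None,fx=3,fy=3,interpolation=cv2.INTER_CUBIC); cv2.imwrite("pics/rod.png",c[:,:,::-1])
E
```

```text
scene0
0.07 8 [ 0.477 -0.18   0.051] [ 0.611 -0.154  0.089] [ 0.504 -0.18   0.084]
0.11 11 [ 0.562 -0.147  0.092] [ 0.604 -0.105  0.123] [ 0.597 -0.139  0.097]
0.15 14 [ 0.524 -0.09   0.133] [ 0.549 -0.067  0.17 ] [ 0.532 -0.072  0.157]
0.19 23 [ 0.506 -0.066  0.173] [ 0.526 -0.055  0.208] [ 0.513 -0.06   0.195]
0.23 36 [ 0.49  -0.057  0.212] [ 0.506 -0.048  0.25 ] [ 0.498 -0.052  0.23 ]
0.27 44 [ 0.482 -0.052  0.252] [ 0.494 -0.046  0.289] [ 0.486 -0.048  0.271]
0.31 53 [ 0.479 -0.054  0.29 ] [ 0.487 -0.046  0.328] [ 0.482 -0.049  0.31 ]
0.35 53 [ 0.477 -0.055  0.33 ] [ 0.484 -0.048  0.37 ] [ 0.48  -0.051  0.347]
0.39 65 [ 0.473 -0.058  0.37 ] [ 0.482 -0.048  0.409] [ 0.478 -0.054  0.391]
0.43 57 [ 0.471 -0.062  0.411] [ 0.479 -0.054  0.444] [ 0.474 -0.057  0.426]
scene1
0.07 4 [ 0.513 -0.18   0.065] [ 0.61  -0.153  0.09 ] [ 0.562 -0.167  0.083]
0.11 12 [ 0.562 -0.151  0.091] [ 0.604 -0.105  0.122] [ 0.597 -0.138  0.097]
0.15 12 [ 0.526 -0.091  0.133] [ 0.549 -0.068  0.167] [ 0.533 -0.076  0.155]
0.19 27 [ 0.502 -0.068  0.17 ] [ 0.528 -0.055  0.21 ] [ 0.513 -0.059  0.193]
0.23 35 [ 
[... 1617 characters left out ...]
 [ 0.467 -0.05   0.756] [ 0.61  -0.047  0.77 ] [ 0.537 -0.049  0.766]
0.79 822 [ 0.404 -0.055  0.77 ] [ 0.616 -0.047  0.81 ] [ 0.515 -0.05   0.795]
0.83 1005 [ 0.375 -0.056  0.81 ] [ 0.586 -0.047  0.85 ] [ 0.455 -0.05   0.834]
0.87 1324 [ 0.355 -0.059  0.85 ] [ 0.536 -0.047  0.89 ] [ 0.41  -0.05   0.876]
0.91 2462 [ 0.344 -0.177  0.89 ] [ 0.515 -0.046  0.93 ] [ 0.45  -0.051  0.912]
0.95 4135 [ 0.341 -0.18   0.93 ] [ 0.487 -0.047  0.97 ] [ 0.425 -0.052  0.957]
0.99 3974 [ 0.343 -0.064  0.97 ] [ 0.442 -0.046  1.01 ] [ 0.363 -0.05   0.991]
1.03 7386 [ 0.349 -0.065  1.01 ] [ 0.415 -0.046  1.05 ] [ 0.363 -0.05   1.033]
1.07 5234 [ 0.363 -0.065  1.05 ] [ 0.388 -0.047  1.073] [ 0.372 -0.054  1.061]
```

View pics/rod.png

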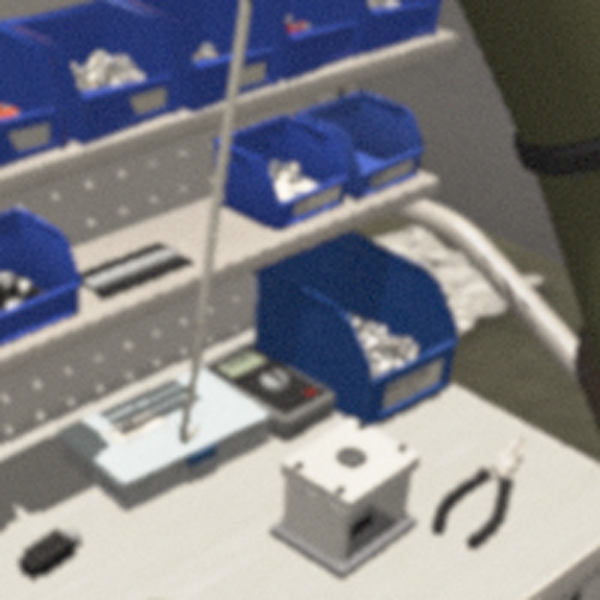

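It is a curved cord, solid for my purposes, standing at x≈0.47–0.53, y≈-0.05 for z of 0.2–0.58. I'll check the maroon overhead thing against the height of the arm's elbow.

```bash
python3 - <<'E'
from h import *
s=pickle.load(open("top0.pkl","rb")); P,u,v=cloud(s)
im=s["img"][v,u].astype(int); m=(P[:,2]>.55)&(im[:,0]>im[:,1]+20)&(im[:,0]>im[:,2]+15)&(P[:,1]<-.02)
for a in np.arange(.25,1.3,.08):
    k=m&(P[:,0]>=a)&(P[:,0]<a+.08)
    if k.sum()>5: print("x%.2f"%a,k.sum(),P[k][:,1:].min(0).round(3),P[k][:,1:].max(0).round(3))
s=snapshot("top"); save(s,"top4"); P,u,v=cloud(s)
st=get_state(); az=np.arctan2(st["tool_pos"][1],st["tool_pos"][0]); e=np.array([np.cos(az),np.sin(az)])
r=P[:,:2]@e; w=P[:,:2]@[-e[1],e[0]]
m=(P[:,2]>.3)&(abs(w)<.2)&(P[:,1]>-.04)
for a in np.arange(-.2,.6,.05):
    k=m&(r>=a)&(r<a+.05)
    if k.sum()>5: print("r%.2f"%a,k.sum(),P[k][:,2].min().round(3),P[k][:,2].max().round(3),w[k].min().round(3),w[k].max().round(3))
print(st["q"].round(3),st["tool_pos"])
E
```

```text
x0.33 17950 [-0.065  0.807] [-0.046  1.073]
x0.41 4671 [-0.159  0.756] [-0.047  1.027]
x0.49 1143 [-0.175  0.756] [-0.046  0.928]
x0.57 192 [-0.052  0.763] [-0.047  0.811]
x0.65 45 [-0.375  0.55 ] [-0.023  0.577]
x0.73 10 [-0.377  0.55 ] [-0.045  0.554]
r-0.00 33 0.302 0.374 -0.061 -0.057
r0.05 259 0.301 0.519 -0.059 -0.032
r0.10 330 0.451 0.667 -0.056 -0.042
r0.15 1347 0.58 0.796 -0.051 -0.028
r0.20 5178 0.676 0.891 -0.047 0.017
r0.25 12622 0.752 0.895 -0.046 0.048
r0.30 6310 0.709 0.881 -0.054 0.051
r0.35 3238 0.314 0.81 -0.057 0.028
r0.40 2420 0.319 0.747 -0.05 0.037
r0.45 1903 0.318 0.679 -0.048 0.042
r0.50 533 0.32 0.622 -0.043 0.044
r0.55 124 0.317 0.36 -0.035 -0.013
[-0.531  0.488 -0.014  1.984  0.011  0.669 -0.108] [0.43387439 0.20642323 0.24805446]
```

View pics/top4.png

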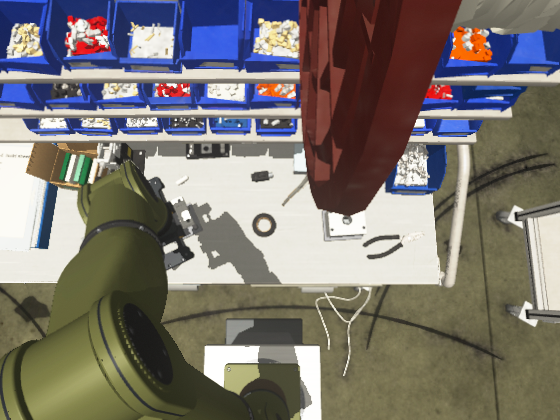

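```bash
python3 - <<'E'
from h import *
s=pickle.load(open("top0.pkl","rb")); P,u,v=cloud(s)
D=s["depth"].copy()
m=(P[:,2]>.6)&(P[:,1]>-.6)&(P[:,1]<.02)&(u>295)&(u<470)&(v<220)
for y in np.arange(-.5,0,.03):
    k=m&(P[:,1]>=y)&(P[:,1]<y+.03)
    if k.sum()>3:
        Q=P[k]; i=Q[:,0].argmin(); j=Q[:,2].argmin(); print("y%.2f"%y,k.sum(),"minx",Q[i].round(3),"minz",Q[j].round(3),"max",Q.max(0).round(3))
# along front contour pixels
for (a,b) in [(312,195),(320,205),(335,208),(350,208),(365,195),(380,170),(400,120),(420,70),(330,150),(330,100),(350,150),(370,100),(330,50)]:
    k=(u==a)&(v==b); print(a,b,P[k].round(3),s["img"][b,a])
h=np.clip(D,0,1.3); cv2.imwrite("pics/dtop.png",cv2.applyColorMap((h/1.3*255).astype(np.uint8),cv2.COLORMAP_JET))
E
```

```text
y-0.17 108 minx [ 0.468 -0.14   0.94 ] minz [ 0.495 -0.159  0.896] max [ 0.495 -0.14   0.94 ]
y-0.14 268 minx [ 0.466 -0.139  0.943] minz [ 0.478 -0.14   0.922] max [ 0.478 -0.133  0.953]
y-0.08 12931 minx [ 0.341 -0.063  0.958] minz [ 0.507 -0.05   0.767] max [ 0.59  -0.05   1.073]
y-0.05 11706 minx [ 0.342 -0.049  0.958] minz [ 0.49  -0.05   0.756] max [ 0.616 -0.046  1.071]
312 195 [[ 0.376 -0.05   0.845]] [94 78 71]
320 205 [[ 0.357 -0.049  0.895]] [64 43 39]
335 208 [[ 0.343 -0.049  0.952]] [60 42 38]
350 208 [[ 0.342 -0.056  0.959]] [63 42 37]
365 195 [[ 0.345 -0.06   0.977]] [65 39 34]
380 170 [[ 0.349 -0.059  1.005]] [72 43 37]
400 120 [[ 0.358 -0.059  1.034]] [78 35 30]
420 70 [[ 0.366 -0.059  1.052]] [78 32 27]
330 150 [[ 0.379 -0.049  0.944]] [56 30 27]
330 100 [[ 0.403 -0.047  0.959]] [84 39 34]
350 150 [[ 0.359 -0.048  1.   ]] [53 26 23]
370 100 [[ 0.365 -0.049  1.034]] [55 25 21]
330 50 [[ 0.434 -0.048  0.958]] [121  60  50]
```

View pics/dtop.png

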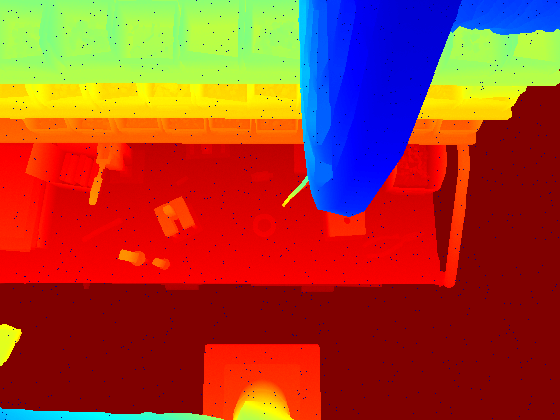

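The maroon thing is a thin overhead balancer disc at y≈-0.055 with the cord hanging from it. I'll turn the jaws to lie along world y with the camera toward the base. Then I'll retract to x≈0.33, pass in front of the cord, and go out to the fixture.

send_rows(series=[{"dx": 0, "dy": 0, "dz": 0, "turn": -0.1, "grip": 0}, {"dx": 0, "dy": 0, "dz": 0, "turn": -0.13, "grip": 0}, {"dx": 0, "dy": 0, "dz": 0, "turn": -0.13, "grip": 0}, {"dx": 0, "dy": 0, "dz": 0, "turn": -0.13, "grip": 0}, {"dx": 0, "dy": 0, "dz": 0, "turn": -0.13, "grip": 0}, {"dx": 0, "dy": 0, "dz": 0, "turn": -0.13, "grip": 0}, {"dx": 0, "dy": 0, "dz": 0, "turn": -0.13, "grip": 0}, {"dx": 0, "dy": 0, "dz": 0, "turn": -0.13, "grip": 0}, {"dx": 0, "dy": 0, "dz": 0, "turn": -0.12, "grip": 0}, {"dx": 0, "dy": 0, "dz": 0, "turn": 0, "grip": 0}])

```text
clock: 12.1
tool_pos: [0.4334, 0.206, 0.2471]
eef_rot: [-0.001, 1.0, -0.0, -0.001]
contact_force: [-0.2, -0.0, -1.6]
opening: 0.202
```

send_rows(series=[{"dx": 6, "dy": -4, "dz": 0, "turn": 0, "grip": 0}, {"dx": 12, "dy": -10, "dz": 0, "turn": 0, "grip": 0}, {"dx": 12, "dy": -10, "dz": 0, "turn": 0, "grip": 0}, {"dx": 12, "dy": -10, "dz": 0, "turn": 0, "grip": 0}, {"dx": 12, "dy": -10, "dz": 0, "turn": 0, "grip": 0}, {"dx": 12, "dy": -10, "dz": 0, "turn": 0, "grip": 0}, {"dx": 12, "dy": -10, "dz": 0, "turn": 0, "grip": 0}, {"dx": 12, "dy": -10, "dz": 0, "turn": 0, "grip": 0}, {"dx": 10, "dy": -8, "dz": 0, "turn": 0, "grip": 0}, {"dx": 4, "dy": -4, "dz": 0, "turn": 0, "grip": 0}, {"dx": 0, "dy": 0, "dz": 0, "turn": 0, "grip": 0}])

```text
clock: 13.2
tool_pos: [0.3293, 0.1195, 0.2477]
eef_rot: [-0.0, 1.0, -0.0, -0.0]
contact_force: [-0.3, 0.0, -1.0]
opening: 0.201
```

```bash
python3 - <<'E'
from h import *
st=get_state(); print(st["clock"],st["tool_pos"],tool(st).round(4),st["contact_force"],st["opening"]*88,st["q"].round(2))
s=snapshot("scene"); save(s,"scene5")
s=snapshot("top"); save(s,"top5")
E
```

```text
13.2 [0.32930968 0.11949454 0.24774156] [[-1.e+00 -6.e-04 -3.e-04]
 [-6.e-04  1.e+00 -6.e-04]
 [ 3.e-04 -6.e-04 -1.e+00]] [-0.25472497  0.01978279 -0.99792787] 17.649240171639057 [-0.21  0.35 -0.38  2.31  0.26  0.52  0.79]
```

View pics/scene5.png

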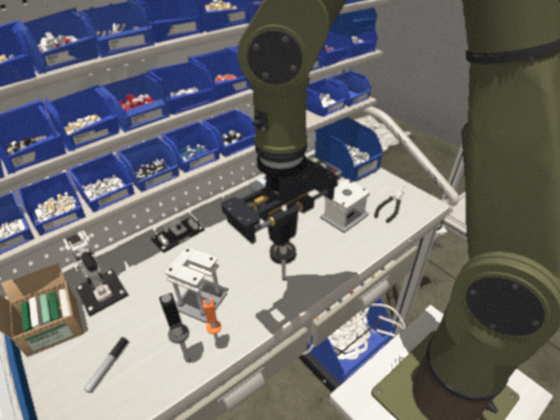

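View pics/top5.png

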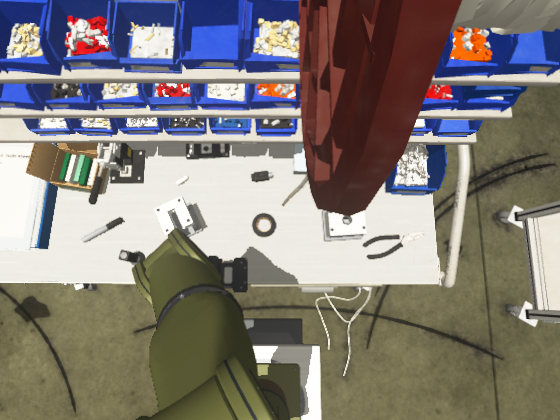

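Clear of everything so far. Sweeping along -y in front of the cord.

send_rows(series=[{"dx": 0, "dy": -8, "dz": 0, "turn": 0, "grip": 0}, {"dx": 0, "dy": -14, "dz": 0, "turn": 0, "grip": 0}, {"dx": 0, "dy": -14, "dz": 0, "turn": 0, "grip": 0}, {"dx": 0, "dy": -14, "dz": 0, "turn": 0, "grip": 0}, {"dx": 0, "dy": -14, "dz": 0, "turn": 0, "grip": 0}, {"dx": 0, "dy": -14, "dz": 0, "turn": 0, "grip": 0}, {"dx": 0, "dy": -14, "dz": 0, "turn": 0, "grip": 0}, {"dx": 0, "dy": -8, "dz": 0, "turn": 0, "grip": 0}, {"dx": 0, "dy": 0, "dz": 0, "turn": 0, "grip": 0}])

```text
clock: 14.2
tool_pos: [0.3302, 0.0192, 0.2476]
eef_rot: [0.0, 1.0, -0.0, -0.0]
contact_force: [-0.5, 0.9, -2.1]
opening: 0.201
```

```bash
python3 - <<'E'
from h import *
st=get_state(); print(st["clock"],st["tool_pos"],st["contact_force"],st["q"].round(2))
s=snapshot("top"); save(s,"top6")
P,u,v=cloud(s); im=s["img"][v,u].astype(int)
ol=(im[:,1]>=im[:,0]-3)&(im[:,1]>im[:,2]+10)&(P[:,2]>.3)&(abs(P[:,1])<.4)
Q=P[ol]
for z in np.arange(.3,1,.1):
    k=(Q[:,2]>=z)&(Q[:,2]<z+.1)
    if k.sum()>5: print(z.round(1),np.percentile(Q[k],1,axis=0).round(3),np.percentile(Q[k],99,axis=0).round(3))
E
```

```text
14.2 [0.33020588 0.01915954 0.24762696] [-0.49323785  0.86656684 -2.06733419] [ 0.09  0.33 -0.38  2.35  0.26  0.5   1.06]
0.3 [ 0.059 -0.075  0.302] [0.731 0.316 0.38 ]
0.5 [ 0.342 -0.37   0.519] [0.757 0.394 0.6  ]
0.6 [ 0.28  -0.033  0.601] [0.373 0.064 0.699]
0.7 [ 0.234 -0.065  0.701] [0.313 0.026 0.799]
0.8 [ 0.217 -0.064  0.801] [0.27  0.01  0.898]
0.9 [ 0.225 -0.206  0.9  ] [ 0.486 -0.054  0.955]
```

View pics/top6.png

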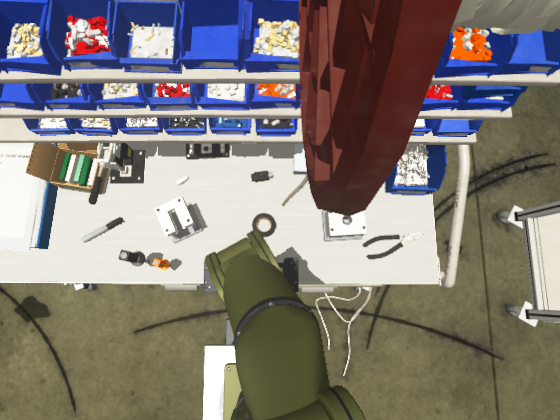

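The elbow reaches x≈0.31 and the wrist x≈0.38, against the disc at 0.34 and above and the cord at about 0.465. There is clearance, so I'll continue.

send_rows(series=[{"dx": 0, "dy": -8, "dz": 0, "turn": 0, "grip": 0}, {"dx": 0, "dy": -14, "dz": 0, "turn": 0, "grip": 0}, {"dx": 0, "dy": -14, "dz": 0, "turn": 0, "grip": 0}, {"dx": 0, "dy": -14, "dz": 0, "turn": 0, "grip": 0}, {"dx": 0, "dy": -14, "dz": 0, "turn": 0, "grip": 0}, {"dx": 0, "dy": -14, "dz": 0, "turn": 0, "grip": 0}, {"dx": 0, "dy": -14, "dz": 0, "turn": 0, "grip": 0}, {"dx": 0, "dy": -14, "dz": 0, "turn": 0, "grip": 0}, {"dx": 0, "dy": -14, "dz": 0, "turn": 0, "grip": 0}, {"dx": 0, "dy": -14, "dz": 0, "turn": 0, "grip": 0}, {"dx": 0, "dy": -14, "dz": 0, "turn": 0, "grip": 0}, {"dx": 0, "dy": -14, "dz": 0, "turn": 0, "grip": 0}, {"dx": 0, "dy": -14, "dz": 0, "turn": 0, "grip": 0}, {"dx": 0, "dy": -14, "dz": 0, "turn": 0, "grip": 0}, {"dx": 0, "dy": -14, "dz": 0, "turn": 0, "grip": 0}, {"dx": 0, "dy": -14, "dz": 0, "turn": 0, "grip": 0}, {"dx": 0, "dy": -10, "dz": 0, "turn": 0, "grip": 0}, {"dx": 0, "dy": -5, "dz": 0, "turn": 0, "grip": 0}, {"dx": 0, "dy": 0, "dz": 0, "turn": 0, "grip": 0}])

```text
clock: 16.15
tool_pos: [0.3307, -0.2132, 0.2476]
eef_rot: [-0.001, 1.0, 0.0, 0.0]
contact_force: [-1.2, 0.0, -0.2]
opening: 0.2
```

```bash
python3 - <<'E'
from h import *
st=get_state(); print(st["clock"],st["tool_pos"],st["contact_force"],st["q"].round(2))
s=snapshot("top"); save(s,"top7")
s=snapshot("wrist"); save(s,"wrist7")
s=snapshot("scene"); save(s,"scene7")
E
```

```text
16.15 [ 0.33073065 -0.21317873  0.24763026] [-1.21823203  0.03999066 -0.24651476] [ 0.73  0.4  -0.39  2.2   0.27  0.58  1.71]
```

View pics/wrist7.png

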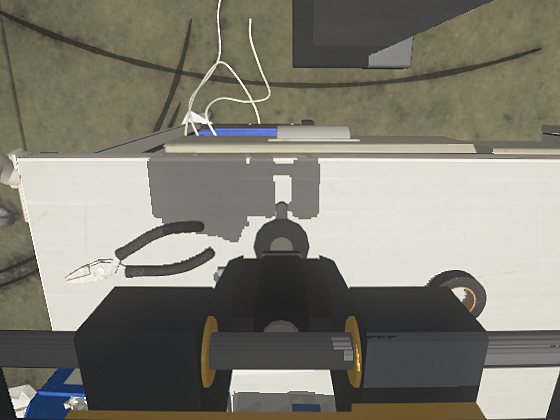

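View pics/scene7.png

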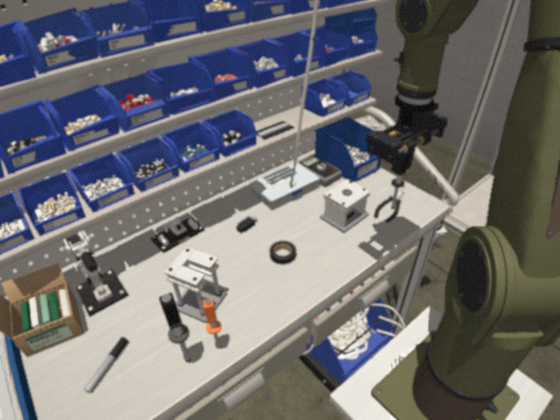

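The scope is in front of the fixture with its tip at wrist pixel (281,207), and the bystanders are undisturbed. Moving out over the hole, with the tip about 50 mm above the flange.

send_rows(series=[{"dx": -6, "dy": -1, "dz": 0, "turn": 0, "grip": 0}, {"dx": -13, "dy": -2, "dz": 0, "turn": 0, "grip": 0}, {"dx": -13, "dy": -2, "dz": 0, "turn": 0, "grip": 0}, {"dx": -13, "dy": -2, "dz": 0, "turn": 0, "grip": 0}, {"dx": -13, "dy": -2, "dz": 0, "turn": 0, "grip": 0}, {"dx": -13, "dy": -2, "dz": 0, "turn": 0, "grip": 0}, {"dx": -13, "dy": -1, "dz": 0, "turn": 0, "grip": 0}, {"dx": -13, "dy": -1, "dz": 0, "turn": 0, "grip": 0}, {"dx": -13, "dy": -1, "dz": 0, "turn": 0, "grip": 0}, {"dx": -13, "dy": -1, "dz": 0, "turn": 0, "grip": 0}, {"dx": -13, "dy": -1, "dz": 0, "turn": 0, "grip": 0}, {"dx": -13, "dy": 0, "dz": 0, "turn": 0, "grip": 0}, {"dx": -10, "dy": 0, "dz": 0, "turn": 0, "grip": 0}, {"dx": -5, "dy": 0, "dz": 0, "turn": 0, "grip": 0}, {"dx": 0, "dy": 0, "dz": 0, "turn": 0, "grip": 0}, {"dx": 0, "dy": 0, "dz": 0, "turn": 0, "grip": 0}])

```text
clock: 17.9
tool_pos: [0.4942, -0.2284, 0.2475]
eef_rot: [-0.001, 1.0, 0.0, -0.0]
contact_force: [0.1, 0.2, -1.0]
opening: 0.198
```

```bash
python3 - <<'E'
from h import *
st=get_state(); print(st["clock"],st["tool_pos"],st["eef_rot"].round(4),st["contact_force"],st["q"].round(2))
for n in("wrist","scene"):
    s=snapshot(n); pickle.dump(s,open(n+"8.pkl","wb"))
    x,y=proj(s,[.4857,-.2295,.1]);print(n,x,y, proj(s,[.4857,-.2295,.088]))
    x=int(np.clip(x-70,0,420));y=int(np.clip(y-60,0,300));print(x,y)
    c=cv2.resize(s["img"][y:y+120,x:x+140],None,fx=5,fy=5,interpolation=cv2.INTER_CUBIC); cv2.imwrite(f"pics/{n}8z.png",c[:,:,::-1])
E
```

```text
17.9 [ 0.49416574 -0.2284389   0.24754184] [-1.1e-03  1.0e+00  1.0e-04 -5.0e-04] [ 0.09078055  0.22427978 -1.04390677] [ 0.57  0.59 -0.36  1.79  0.27  0.81  1.65]
wrist 280.6281239927491 183.1962615551835 (np.float64(280.66080774733894), np.float64(179.97916284782247))
210 123
scene 347.26800635141507 187.85216677931479 (np.float64(346.8648546923847), np.float64(191.46102281895648))
277 127
```

View pics/wrist8z.png

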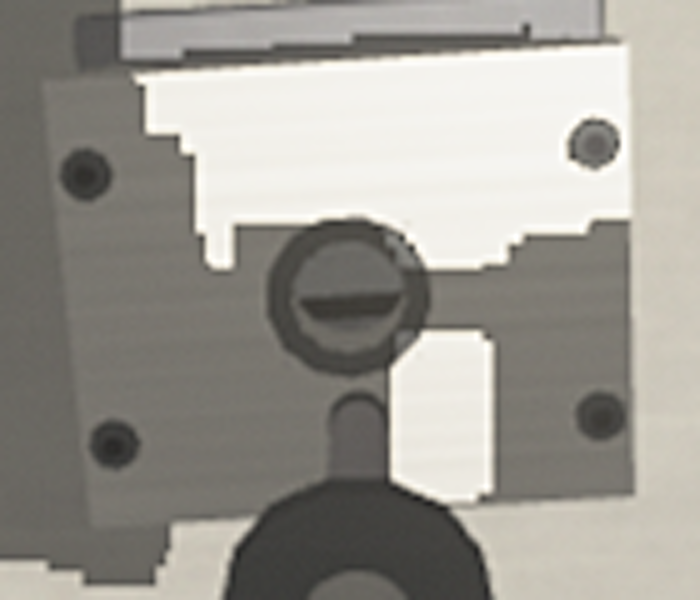

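View pics/scene8z.png

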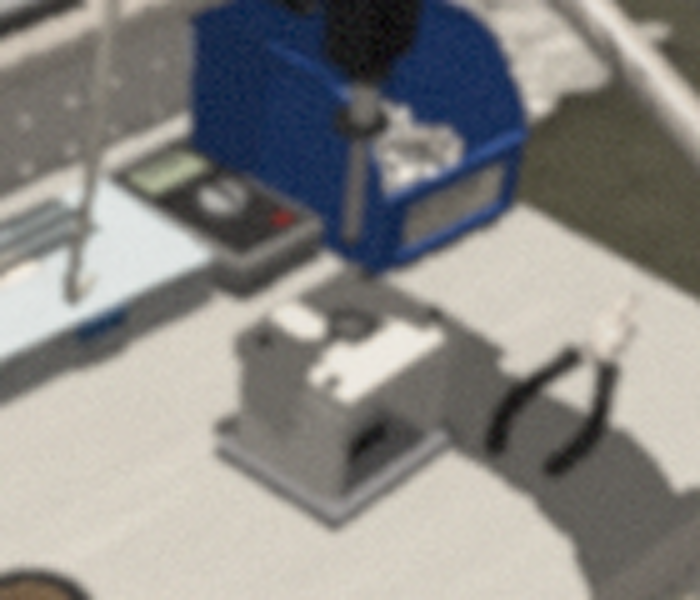

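The wrist view shows the flange ring centred near (279.4,182) and the rod tip near (281.5,204), both clearly. Solving for both.

```bash
cat > meas.py <<'E'
from h import *
def flange(s,guess,zt=.088):
    # dark ring ellipse: threshold points of flange height band via image ring; fit by projecting a circle model to gradient
    from scipy.optimize import minimize
    g=cv2.GaussianBlur(cv2.cvtColor(s["img"],cv2.COLOR_RGB2GRAY).astype(np.float32),(0,0),1)
    th=np.linspace(0,2*np.pi,120,endpoint=False)
    def ring(x,y,r,z):
        pts=np.array([proj(s,[x+r*np.cos(t),y+r*np.sin(t),z]) for t in th]); return cv2.remap(g,pts[:,0].astype(np.float32)[None],pts[:,1].astype(np.float32)[None],cv2.INTER_LINEAR)[0]
    def cost(p): # outside brighter than ring; 
        return np.median(ring(*p,.0122,zt)) *1.0+ np.mean(ring(*p,.0122,zt)) - .5*np.mean(ring(*p,.0165,.085))-.5*np.mean(np.minimum(ring(*p,.0085,zt),90))
    best=min(((cost((guess[0]+a,guess[1]+b)),guess[0]+a,guess[1]+b) for a in np.arange(-.006,.0061,.001) for b in np.arange(-.006,.0061,.001)))
    r=minimize(cost,best[1:],method="Nelder-Mead",options=dict(initial_simplex=[best[1:],(best[1]+.0007,best[2]),(best[1],best[2]+.0007)],xatol=1e-5))
    return r.x,r.fun
E
python3 - <<'E'
from meas import *
s=pickle.load(open("wrist8.pkl","rb")); st=get_state()
print("manual hole",onz(s,279.4,182.0,.088).round(4)); f,c=flange(s,(.4857,-.2295)); print("fit",f.round(4),c)
P,u,v=cloud(s)
m=(np.hypot(P[:,0]-.4942,P[:,1]+.2284)<.008)&(P[:,2]>.12)&(P[:,2]<.195)
Q=P[m]; print("rod",m.sum(),Q.min(0).round(4),Q.max(0).round(4))
for z in np.arange(.13,.2,.01):
    k=(Q[:,2]>=z)&(Q[:,2]<z+.01)
    if k.sum()>5: print(z.round(2),k.sum(),"y mid",((Q[k,1].min()+Q[k,1].max())/2).round(4),"w",np.ptp(Q[k,1]).round(4),"minx",Q[k,0].min().round(4),u[m][k].min(),u[m][k].max(),v[m][k].min())
print("tip by px",onz(s,281.4,204.2,.139).round(4)); print("proj of expected tip",proj(s,[.4942,-.2284,.139]))
m=(abs(P[:,0]-.4857)<.05)&(abs(P[:,1]+.2295)<.05)&(abs(P[:,2]-.085)<.006);print(np.median(P[m,2]))
m2=(np.hypot(P[:,0]-.4857,P[:,1]+.2295)<.02)&(P[:,2]>.0865)&(P[:,2]<.092);print("flange depth",m2.sum(),P[m2].mean(0).round(4),((P[m2].min(0)+P[m2].max(0))/2).round(4),np.ptp(P[m2],axis=0))
E
```

```text
manual hole [ 0.4875 -0.2306  0.088 ]
fit [ 0.4878 -0.2309] 27.081390380859375
rod 185 [ 0.489  -0.2332  0.1394] [ 0.4932 -0.2255  0.1778]
0.14 51 y mid -0.2291 w 0.0072 minx 0.489 276 286 201
0.15 46 y mid -0.2294 w 0.0075 minx 0.4892 275 286 205
0.16 56 y mid -0.2295 w 0.0073 minx 0.4891 275 286 209
0.17 31 y mid -0.2291 w 0.0064 minx 0.489 276 286 214
tip by px [ 0.4922 -0.2288  0.139 ]
proj of expected tip (np.float64(281.9889447197297), np.float64(206.86404856525974))
0.08449671253891744
flange depth 361 [ 0.4873 -0.2309  0.0875] [ 0.4874 -0.2326  0.0882] [0.02756658 0.03100075 0.00342933]
```

send_rows(series=[{"dx": 2, "dy": -1, "dz": 4, "turn": 0, "grip": 0}, {"dx": 2, "dy": -0.5, "dz": 6, "turn": 0, "grip": 0}, {"dx": 1.5, "dy": 0, "dz": 6, "turn": 0, "grip": 0}, {"dx": 0, "dy": 0, "dz": 6, "turn": 0, "grip": 0}, {"dx": 0, "dy": 0, "dz": 6, "turn": 0, "grip": 0}, {"dx": 0, "dy": 0, "dz": 5, "turn": 0, "grip": 0}, {"dx": 0, "dy": 0, "dz": 4, "turn": 0, "grip": 0}, {"dx": 0, "dy": 0, "dz": 2, "turn": 0, "grip": 0}, {"dx": 0, "dy": 0, "dz": 0, "turn": 0, "grip": 0}, {"dx": 0, "dy": 0, "dz": 0, "turn": 0, "grip": 0}])

```text
clock: 19.0
tool_pos: [0.4894, -0.23, 0.2088]
eef_rot: [-0.001, 1.0, -0.0, 0.0]
contact_force: [0.5, 0.3, -0.6]
opening: 0.202
```

```bash
cat > m2.py <<'E'
from meas import *
import sys
tag=sys.argv[1]
st=get_state(); print(st["clock"],st["tool_pos"],st["eef_rot"].round(4),st["contact_force"].round(2))
X=st["tool_pos"]
out=[]
for n in("wrist","scene"):
    s=snapshot(n); pickle.dump(s,open(n+tag+".pkl","wb"))
    f,c=flange(s,(.4876,-.2308) if n=="wrist" else (.4845,-.228)); print(n,"hole fit",f.round(4),round(c,1))
    P,u,v=cloud(s)
    m=(np.hypot(P[:,0]-X[0],P[:,1]-X[1])<.009)&(P[:,2]>.09)&(P[:,2]<X[2]-.065); Q=P[m]
    for z in np.arange(.09,X[2]-.06,.01):
        k=(Q[:,2]>=z)&(Q[:,2]<z+.01)
        if k.sum()>5: print("  rod",z.round(2),k.sum(),"mid",((Q[k].min(0)+Q[k].max(0))/2).round(4)[:2],"min",Q[k].min(0).round(4),"max",Q[k].max(0).round(4)[:2])
    x,y=proj(s,[X[0],X[1],.1]); x=int(x-35);y=int(y-35)
    out.append(cv2.resize(s["img"][y:y+70,x:x+70],None,fx=5.5,fy=5.5,interpolation=cv2.INTER_CUBIC)); print(n,"crop",x,y)
cv2.imwrite(f"pics/m{tag}.png",np.hstack(out)[:,:,::-1])
E
python3 m2.py 9
```

```text
19.0 [ 0.48938017 -0.23001466  0.2088069 ] [-1.1e-03  1.0e+00 -0.0e+00  2.0e-04] [ 0.53  0.26 -0.63]
wrist hole fit [ 0.4877 -0.2308] 39.4
  rod 0.1 44 mid [ 0.4858 -0.2307] min [ 0.4842 -0.2343  0.1006] max [ 0.4874 -0.2271]
  rod 0.11 48 mid [ 0.4865 -0.231 ] min [ 0.4844 -0.2348  0.1102] max [ 0.4886 -0.2272]
  rod 0.12 55 mid [ 0.4865 -0.231 ] min [ 0.4844 -0.2347  0.1202] max [ 0.4885 -0.2274]
  rod 0.13 37 mid [ 0.4853 -0.2307] min [ 0.4843 -0.2339  0.1301] max [ 0.4864 -0.2274]
wrist crop 246 171
scene hole fit [ 0.4859 -0.2288] 74.5
  rod 0.1 10 mid [ 0.4878 -0.2289] min [ 0.4849 -0.2324  0.1008] max [ 0.4907 -0.2254]
  rod 0.11 8 mid [ 0.4862 -0.2273] min [ 0.4835 -0.2291  0.113 ] max [ 0.4888 -0.2255]
  rod 0.12 11 mid [ 0.4867 -0.2271] min [ 0.4827 -0.2296  0.1204] max [ 0.4907 -0.2245]
  rod 0.13 10 mid [ 0.4872 -0.2284] min [ 0.4849 -0.232   0.1308] max [ 0.4895 -0.2249]
scene crop 311 152
```

View pics/m9.png

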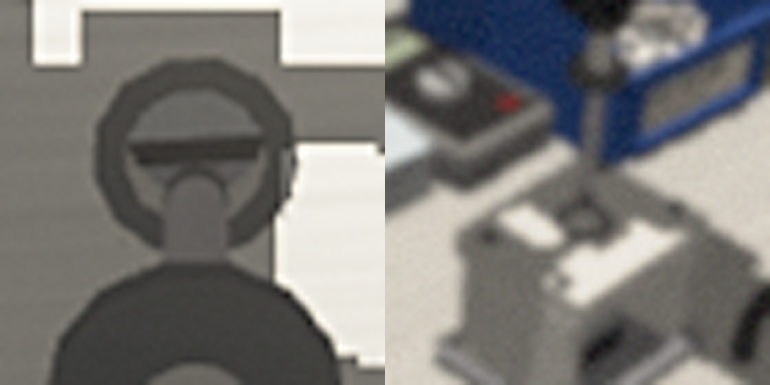

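Wrist: rod axis ≈ (0.488,-0.231), hole (0.4877,-0.2308), so within 1 mm. I'll check that in the scene view through the lateral pixel profile.

```bash
python3 - <<'E'
from meas import *
s=pickle.load(open("scene9.pkl","rb")); fs=[]
for n in("scene0","scene1","scene8","scene9"):
    a=pickle.load(open(n+".pkl","rb")); f,c=flange(a,(.4855,-.2285)); fs.append(f); print(n,f.round(4),round(c,1))
f=np.median(fs,0)
g=cv2.cvtColor(s["img"],cv2.COLOR_RGB2GRAY).astype(float)
for z in(.103,.108,.113,.118,.123,.128):
    x,y=proj(s,[*f,z]); r=int(round(y)); print(z,round(x,2),r,g[r,int(x)-6:int(x)+9].astype(int),int(x)-6)
E
python3 - <<'E'
import cv2
im=cv2.imread("pics/m9.png")
cv2.imwrite("pics/m9b.png",cv2.resize(im[80:300,485:705],None,fx=2.7,fy=2.7,interpolation=cv2.INTER_CUBIC))
E
```

```text
scene0 [ 0.4854 -0.2263] 181.8
scene1 [ 0.4854 -0.2263] 188.9
scene8 [ 0.4901 -0.2328] 88.0
scene9 [ 0.486  -0.2287] 74.6
0.103 346.86 187 [111 108 105 110 101  94  80  72  83  93 105 112 107 111 106] 340
0.108 347.03 186 [108 106 110 105 101  86  90  94 101 110 108 109 110 110 104] 341
0.113 347.2 184 [125 114 105 109 102  98  99  99 103 105 107 108 114 119 136] 341
0.118 347.37 183 [156 137 119 111 106 104  96  95  91  90  92 100 117 136 161] 341
0.123 347.54 181 [197 189 175 156 131 107  99  95  77  63  57  64  77 106 129] 341
0.128 347.71 180 [198 202 193 169 139 107  97  88  76  59  43  52  53  63  80] 341
```

View pics/m9b.png

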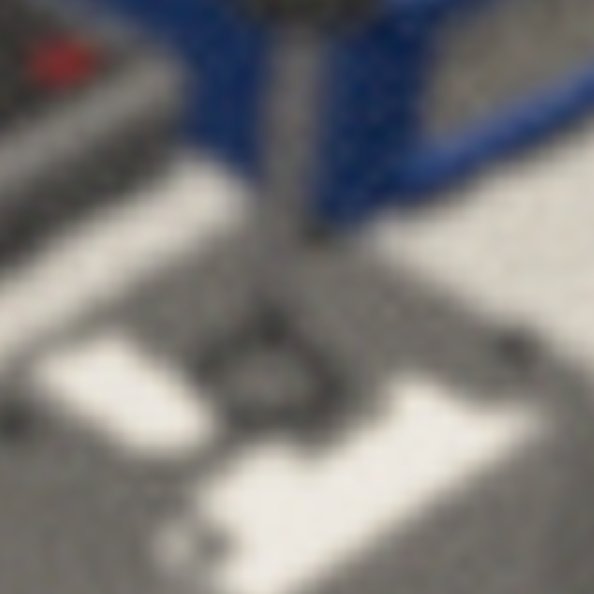

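The scene view agrees: the rod line projects onto the hole centre to about 0.3 px. Lowering slowly into the hole.

send_rows(series=[{"dx": 0.5, "dy": 0, "dz": 1, "turn": 0, "grip": 0}, {"dx": 0, "dy": 0, "dz": 2, "turn": 0, "grip": 0}, {"dx": 0, "dy": 0, "dz": 3, "turn": 0, "grip": 0}, {"dx": 0, "dy": 0, "dz": 3, "turn": 0, "grip": 0}, {"dx": 0, "dy": 0, "dz": 3, "turn": 0, "grip": 0}, {"dx": 0, "dy": 0, "dz": 3, "turn": 0, "grip": 0}, {"dx": 0, "dy": 0, "dz": 2, "turn": 0, "grip": 0}, {"dx": 0, "dy": 0, "dz": 1, "turn": 0, "grip": 0}, {"dx": 0, "dy": 0, "dz": 0, "turn": 0, "grip": 0}, {"dx": 0, "dy": 0, "dz": 0, "turn": 0, "grip": 0}])

```text
clock: 20.1
tool_pos: [0.4888, -0.23, 0.1907]
eef_rot: [-0.001, 1.0, 0.0, 0.0]
contact_force: [0.6, 0.7, -0.6]
opening: 0.202
```

```bash
python3 m2.py 10
```

```text
20.1 [ 0.48881025 -0.23002911  0.19074743] [-1.1e-03  1.0e+00  0.0e+00  1.0e-04] [ 0.59  0.65 -0.62]
wrist hole fit [ 0.4873 -0.2306] 36.2
  rod 0.09 47 mid [ 0.4859 -0.231 ] min [ 0.4838 -0.2348  0.0903] max [ 0.488  -0.2272]
  rod 0.1 56 mid [ 0.486 -0.231] min [ 0.4839 -0.2347  0.1001] max [ 0.4881 -0.2273]
  rod 0.11 44 mid [ 0.4849 -0.2307] min [ 0.4838 -0.2339  0.1104] max [ 0.4859 -0.2274]
wrist crop 246 179
scene hole fit [ 0.4846 -0.228 ] 75.0
  rod 0.09 8 mid [ 0.4875 -0.228 ] min [ 0.4833 -0.2312  0.09  ] max [ 0.4917 -0.2248]
  rod 0.1 11 mid [ 0.4866 -0.2277] min [ 0.4847 -0.2312  0.1004] max [ 0.4886 -0.2242]
  rod 0.11 7 mid [ 0.4869 -0.2275] min [ 0.4838 -0.2295  0.1129] max [ 0.4899 -0.2254]
scene crop 311 152
```

View pics/m10.png

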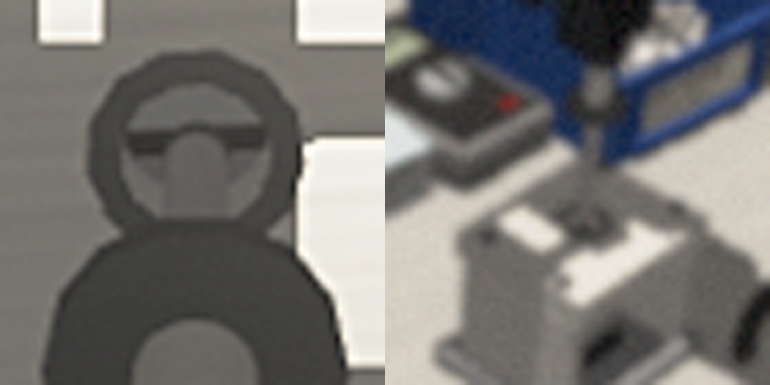

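Rod (0.488,-0.231) against hole (0.4876,-0.2307): centred, and the force readings haven't changed. Lowering the last 30 mm.

send_rows(series=[{"dx": 0, "dy": 0, "dz": 1, "turn": 0, "grip": 0}, {"dx": 0, "dy": 0, "dz": 2, "turn": 0, "grip": 0}, {"dx": 0, "dy": 0, "dz": 3, "turn": 0, "grip": 0}, {"dx": 0, "dy": 0, "dz": 3, "turn": 0, "grip": 0}, {"dx": 0, "dy": 0, "dz": 3, "turn": 0, "grip": 0}, {"dx": 0, "dy": 0, "dz": 3, "turn": 0, "grip": 0}, {"dx": 0, "dy": 0, "dz": 3, "turn": 0, "grip": 0}, {"dx": 0, "dy": 0, "dz": 3, "turn": 0, "grip": 0}, {"dx": 0, "dy": 0, "dz": 3, "turn": 0, "grip": 0}, {"dx": 0, "dy": 0, "dz": 3, "turn": 0, "grip": 0}, {"dx": 0, "dy": 0, "dz": 2, "turn": 0, "grip": 0}, {"dx": 0, "dy": 0, "dz": 1, "turn": 0, "grip": 0}, {"dx": 0, "dy": 0, "dz": 0, "turn": 0, "grip": 0}, {"dx": 0, "dy": 0, "dz": 0, "turn": 0, "grip": 0}, {"dx": 0, "dy": 0, "dz": 0, "turn": 0, "grip": 0}])

```text
clock: 21.7
tool_pos: [0.4888, -0.23, 0.1608]
eef_rot: [-0.001, 1.0, -0.0, 0.0]
contact_force: [0.9, 0.3, -1.1]
opening: 0.205
```

```bash
python3 m2.py 11; python3 - <<'E'
from h import *
s=pickle.load(open("wrist11.pkl","rb")); P,u,v=cloud(s)
X=get_state()["tool_pos"]
m=(np.hypot(P[:,0]-X[0],P[:,1]-X[1])<.018)&(P[:,2]>.095)&(P[:,2]<.2)
h,e=np.histogram(P[m,2],np.arange(.095,.2,.004)); print(list(zip(e.round(3),h)))
k=m&(P[:,2]>.124)&(P[:,2]<.131); print("collar top?",P[k].min(0).round(4),P[k].max(0).round(4))
E
```

```text
21.7 [ 0.48881983 -0.2300299   0.16079258] [-1.1e-03  1.0e+00 -0.0e+00  1.0e-04] [ 0.88  0.33 -1.09]
wrist hole fit [ 0.4865 -0.2301] 49.7
wrist crop 247 194
scene hole fit [ 0.4845 -0.2275] 75.8
scene crop 311 152
[(np.float64(0.095), np.int64(0)), (np.float64(0.099), np.int64(0)), (np.float64(0.103), np.int64(0)), (np.float64(0.107), np.int64(0)), (np.float64(0.111), np.int64(0)), (np.float64(0.115), np.int64(0)), (np.float64(0.119), np.int64(18)), (np.float64(0.123), np.int64(340)), (np.float64(0.127), np.int64(1001)), (np.float64(0.131), np.int64(66)), (np.float64(0.135), np.int64(63)), (np.float64(0.139), np.int64(53)), (np.float64(0.143), np.int64(11)), (np.float64(0.147), np.int64(2)), (np.float64(0.151), np.int64(112)), (np.float64(0.155), np.int64(160)), (np.float64(0.159), np.int64(255)), (np.float64(0.163), np.int64(277)), (np.float64(0.167), np.int64(322)), (np.float64(0.171), np.int64(339)), (np.float64(0.175), np.int64(385)), (np.float64(0.179), np.int64(446)), (np.float64(0.183), np.int64(500)), (np.float64(0.187), np.int64(465)), (np.float64(0.191), np.int64(476)), (np.float64(0.195), np.int64(532))]
collar top? [ 0.4731 -0.2457  0.1241] [ 0.4946 -0.2162  0.1309]
```

View pics/m11.png

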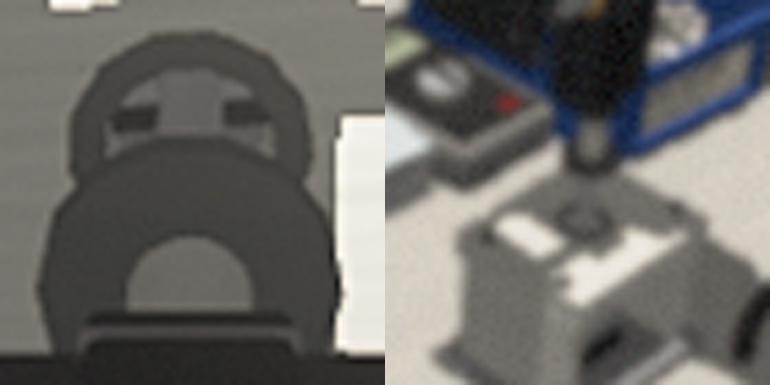

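The collar top reads z≈0.128, which puts the tip at about 0.052. The collar axis is ≈ (0.488,-0.231) and the hole (0.4876,-0.2307). The arm is still, so I'm handing in.

```bash
python3 -c "
from plant import *
print(get_state()['qd'].round(4)); print(finish_job())"
```

```text
[ 0.0018  0.0005 -0.0009 -0.0011  0.0007 -0.0007 -0.0017]
the job is handed in; nothing more can be done
None
```

I handed the job in with the scope still held in the guide hole, its tip at about z = 52 mm. `finish_job()` gives no verdict, so the checks below are my own.

**What I did:** I gripped the black scope in the dock by its handle with 30 N, lifted it 4 mm and slid it out of the mouth. I kept the arm in front of the cord that hangs between dock and fixture, then lowered the rod through the hole. The orange look-alike and the larger black one were never touched.

**Last checks:**
- **Centring:** the wrist camera puts the rod axis at about (0.488, -0.231) and the hole at (0.4876, -0.2307), under 1 mm apart.
- **Height:** the collar's top reads about 0.128 m, which puts the tip near 52 mm. The arm's own pose gives the same.
- **Hold:** the tool is vertical, the joints are still, and the fingers are closed on the handle (opening about 18 mm). External force stayed within about 2 N and showed no sign of contact.
- **Bystanders:** the arm stayed well above the tape roll, loose connector and pliers, and in the pictures they look unmoved. I did not measure their positions again at the end.

**What disagreed or went wrong:**
- **Hole position:** the scene camera placed it about 3 to 4 mm from the wrist camera's figure. I went by the wrist view, where rod and hole show together. Before lowering, the scene view agreed with it to within about 1 mm on the rod's position relative to the hole.
- **Final ring fit:** the last automatic wrist fit of the hole moved by about 1 mm because the collar hid part of the ring.
- **Moves:** two early calls were refused for missing keys, with no effect. One move overshot by 9 mm above the fixture, and I corrected it before lowering.

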